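# Pack and lock the tester case on a cosmetics counter

### The job

Pack the cosmetics standing on the rubber mat into the small clear-lidded tester case: slide the bolt back, pull the spring latch so that the lid pops up, and swing the lid right open. Stand every one of them upright on the floor of the tray, in a single close row, then shut the lid, press its front down until it clicks under the latch, and slide the bolt home again. Leave the calculator, the card terminal and the lotion bottle where they are.

Things in the scene. Friction and masses are not known exactly. Their poses are not given: they have to be found in the camera images.
- tray_floor (a point): Centre of the tray's inner floor, 6 mm above the counter, in the case, a fixed black plinth (165 x 222 x 6 mm) left or right of the midline, the mat on the other side. x axis: from the latch side (front, facing the robot) to the hinge side; y along the row; z up. The tray is 50 mm (x) by 200 mm (y) inside; walls 5 mm thick, 18 mm high above the floor.
- lid (a joint): Angle of the clear lid (rad): 0 shut, 1.75 fully open at its stop. Damped hinge; balance point near 0.8: let go beyond it, it sinks open in 1 to 2 s; before it, it sinks to rest at 0.2 to 0.27 on a spring plunger. From there its front must be pressed down (about 15 N on the knob) past the bevelled latch until it clicks; latched it reads under 0.03. Pulling the latch lets it pop to about 0.25.
- lid_hinge (a point): Middle of the lid's hinge axis (along the tray's y axis), 30 mm behind the tray's centre and 20 mm above its floor. Has the lid's orientation. The lid is a clear shell 70 mm (x) by 210 mm (y), 56 mm deep, 120 g, with 72 mm of room above the tray floor.
- lid_knob (a point): Grip point of the black knob on top of the lid near its front edge; moves with the lid. Knob 12 mm (x) by 24 mm (y) by 30 mm high; the point is 22 mm above the lid's top, 8 mm below the knob's. Lid shut: 55 mm in front of the hinge axis, 78 mm above it. Pinched along y, it can be swung round the hinge with the gripper kept upright, turning between the pads.
- latch (a joint): Travel of the spring latch (m): 0 sprung home over the lid's lip, up to 0.011 pulled to the front (minus x of the tray). Springs back when let go (1.5 N at rest, 4 N at full pull). Pull it at least 0.007 and hold half a second for the lid to pop. With the bolt home it can move less than 3 mm.
- latch_fin (a point): Grip point on the steel fin that stands up from the latch, 12 mm (x) by 20 mm (y), 36 mm high; this point is 10 mm below its top, on its axis. Moves with the latch.
- bolt (a joint): Travel of the slide bolt (m): 0 home (blocks the latch), 0.03 fully back (along plus y of the tray). It blocks the latch until it is past about 0.024. Slides with about 1.5 N of friction and stays where it is left. The latch must be free (bolt back) when the lid is pressed shut.
- bolt_knob (a point): Grip point on the upright round knob of the bolt, 14 mm diameter, 36 mm high; this point is 10 mm below its top. Moves with the bolt.
- polish_a: Square amber glass nail-polish bottle: body 32 x 32 x 44 mm, with a black round cap 16 mm in diameter on it, 66 mm high in all, 90 g. Its origin is the centre of its underside; z is its own upward axis. Sides along x and y.
- polish_b: A second bottle just like polish_a. Its origin is the centre of its underside; z is its own upward axis.
- jar: Round white cream jar with a metal lid, 42 mm diameter, 52 mm high, 120 g. Its origin is the centre of its underside; z is its own upward axis.
- perfume: Flat clear glass perfume bottle: body 28 mm (x) by 42 mm (y) by 44 mm high, with a metal cap 16 mm in diameter on it, 66 mm high in all, 120 g. In the tray its 42 mm side may lie along the row: everything then fits with 20 mm to spare in all. Its origin is the centre of its underside; z is its own upward axis.
- rollon: Round white roll-on stick with a grey cap, 32 mm diameter, 54 mm high, 80 g. Its origin is the centre of its underside; z is its own upward axis.
- mat: Black rubber mat, fixed, thin, 195 x 270 x 2 mm, on which 3 to 5 of the cosmetics stand at the start. All of them have heavy feet and stand firmly. Origin at the centre of its underside.
- calculator: Black calculator, 130 x 85 x 18 mm, a bystander to be left alone. Origin at the centre of its underside.
- lotion: White lotion bottle, 48 mm diameter, 120 mm high, a bystander beyond the work, to be left alone. Its origin is the centre of its underside; z is its own upward axis.
- terminal: Grey card terminal, 160 x 75 x 30 mm, a bystander to be left alone. Origin at the centre of its underside.

How it is judged:
By the outcome, as a careful person would: the job done as asked, in the order asked, and still so for the second after the job is handed in, with the robot touching nothing.
Of polish_a, polish_b, jar, perfume, rollon only 3 to 5 are there at a start; the rules pass over those that are not, and their reading is None.
At some moment in a run one of jar, polish_a, polish_b may be knocked a few centimetres aside while the robot is not near it.
It also fails if it takes over 210 s, if anything falls off the work surface, if the arm or the gripper's body presses on something with over 40 N, if the wrist force passes 120 N, or if a joint passes its speed limit or range.

### The arm

A 6-joint arm with a two-finger parallel gripper is mounted at the origin on the work surface. World frame = base frame: x ahead of the robot, y to its left, z up, the work surface at z = 0. Lengths are in m, angles in rad, forces in N, time in s.
With the tool pointing down it reaches from about 0.4 to 0.825 m from the base axis. Payload 7 kg.
Tool frame: the origin (TCP) lies between the finger pads; the fingertips stand 8 mm ahead of it and the grasp point (between the pads) lies 11 mm behind it (arm.finger_overhang is the distance from the TCP to the fingertips, in m); z points along the fingers, y is the line along which they close (so a half turn about z gives the same grasp; the last joint's range is limited). The gripper opens to 88 mm and grips with 3 to 60 N. Pads are 19 mm wide; open, the fingers measure 130 mm over their backs; the gripper's body (78 mm by 193 mm) begins 47 mm behind the grasp point.
Start: joints at [1.561, 0.359, 0.012, 0, -1.224, -0.288], TCP at [0.198, 0.645, 0.202] pointing down, gripper open.
Joint ranges: [-3.07, 3.07], [-1.43, 2.12], [-1.02, 1.25], [-3.03, 1.67], [-3.05, -0], [-3.03, 3.03]. Speed limits (rad/s): [2.39, 2.39, 3.01, 3.14, 3.14, 3.14].

### API

Orientations are given as [roll, pitch, yaw] about the fixed x, y, z axes, in that order (R = Rz(yaw) Ry(pitch) Rx(roll)).
In Python, from station import arm gives the robot as it stands.
- The arm moves only by the tool move_arm, never from a script. Its argument "rows" is text: rows parted by semicolons, each of 7 numbers parted by spaces: the turn, a rotation vector about the tool's x, y, z in degrees, then the shift along the tool's x, y, z in m, then the finger opening in m, from 0 to 0.0876. A call has 1 to 8 rows; each row shifts and turns the commanded pose from where the row before left it, along the tool's axes as they then stand; what a row does not reach is not made up. A row lasts 1/8 s, in which the tool goes at most 62.5 mm and 10.7 degrees, less where a joint would pass 70% of its speed; a pose out of reach is approached as far as the arm can. A call is refused whole if a number of a shift passes 0.0625 or a number of a turn 10.7, either way. A call with a gripper value outside its range is refused whole. The fingers move at their own pace and stop on an object; "squeeze" is the grip in N (left out, the last holds). Time passes only in rows, so rows that do not move let the fingers close. It gives the time, the measured TCP pose, the force, the opening and the grip force at its end, in the units of the state.
- arm.get_state(): the state, without advancing time (a new reading comes with each control period).
- arm.grab_frame(name): name is "scene" or "top"; returns (picture, depth): 400x640x3 uint8, blue, green, red; 400x640 float32, m along the optical axis (not along the pixel's ray), 0 where there is no reading.
- arm.camera_model(name): a dict with "mtx" (3x3 intrinsics, pixels), "k1" (the pictures are not rectified: a ray, as slopes to the right and down, at radius r is drawn at 1 + k1 r^2 times it, then the intrinsics apply), "camera_from_world" (4x4, takes a point from world to camera coordinates). Camera axes: x right, y down, z forward; pixel columns grow to the right and rows downward; lengths in m; the calibration is good to about 2 mm. A picture is of the moment at which its call begins. camera_model takes no time and is no camera call.
- arm.job_done(): hands the job in; it is judged then, once.
The state is a dict: "t": time; "q": joint angles; "qd": joint speeds; "joint_efforts": joint torques, N m; "eef_pos": TCP position; "ee_rot": TCP orientation; "force": force on the tool from outside, world axes, zero at the start; "moment": the same for the moment, N m; "width": finger opening in m; "gripper_force": force on a finger pad.
Only numpy, scipy, OpenCV 4.12 (cv2) and the standard library are available. Lean on these libraries where they do the work, as an engineer would, in place of code of your own. Each camera call takes 0.05 s, during which the arm holds its last target. There are 200 camera calls.

## Working session

There is one attempt and no reset: what is moved stays moved. The work goes in short steps, Python scripts to look and compute and a tool call to move; the robot and the scene stay as the last step left them, time stands still between calls to the robot, and variables do not carry over. Pictures are saved under pics/ and viewed, at most 14 in all, crops included, and the job is handed in when it is done.

Besides the shell and the picture viewer there is one more tool, called after ">>>" in YAML: its name, and indented under it one key for each argument. move_arm: Moves the arm, as the interface text tells. Its arguments: {"type":"object","properties":{"rows":{"type":"string"},"squeeze":{"type":"number"}},"required":["rows"]}

```bash
ls; mkdir -p pics
cat > h.py <<'E'
import numpy as np, cv2
from station import arm
from scipy.spatial.transform import Rotation as R
def cloud(name):
    im,d=arm.grab_frame(name); m=arm.camera_model(name); K=np.array(m["mtx"]); T=np.linalg.inv(np.array(m["camera_from_world"]))
    v,u=np.mgrid[0:400,0:640].astype(float)
    xd=(u-K[0,2])/K[0,0]; yd=(v-K[1,2])/K[1,1]; x,y=xd.copy(),yd.copy()
    for _ in range(8):
        f=1+m["k1"]*(x*x+y*y); x,y=xd/f,yd/f
    P=np.stack([x*d,y*d,d],-1)@T[:3,:3].T+T[:3,3]; P[d==0]=np.nan
    return im,P
def st():
    s=arm.get_state(); print(s["t"],np.round(s["eef_pos"],4),np.round(s["ee_rot"],4),np.round(s["force"],1),s["width"],s["gripper_force"])
E
python3 - <<'E'
from h import *
st()
for n in("scene","top"):
    im,P=cloud(n); np.save(n+".npy",P); cv2.imwrite(f"pics/{n}0.png",im); m=arm.camera_model(n); print(m["mtx"],m["k1"],np.round(np.linalg.inv(m["camera_from_world"]),3))
E
```

```text
pics
0.0 [0.1979 0.6448 0.2012] [ 3.1399e+00 -2.0000e-04 -2.9800e-01] [ 0.5 -0.6 -0.9] 0.087503372709229 0.0
[[497.51015311   0.         316.98305225]
 [  0.         497.51015311 201.98953408]
 [  0.           0.           1.        ]] -0.11391142811847697 [[ 0.876  0.314 -0.365  0.992]
 [ 0.481 -0.579  0.658 -0.84 ]
 [-0.005 -0.752 -0.659  0.943]
 [ 0.     0.     0.     1.   ]]
[[382.23161334   0.         316.36196376]
 [  0.         382.23161334 198.13183715]
 [  0.           0.           1.        ]] 0.004933851882117403 [[ 0.009 -0.99   0.14   0.347]
 [-1.    -0.009  0.004  0.003]
 [-0.003 -0.14  -0.99   1.16 ]
 [ 0.     0.     0.     1.   ]]
```

View pics/scene0.png

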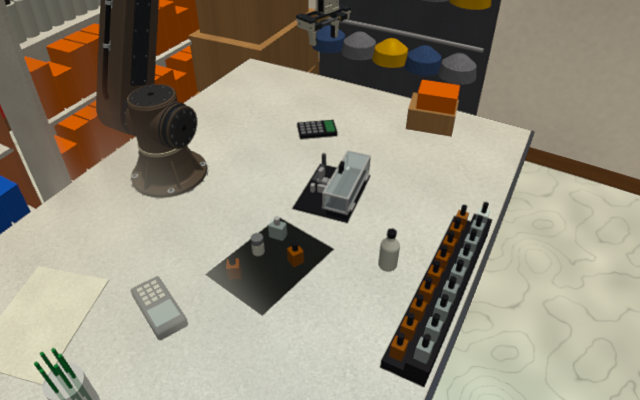

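View pics/top0.png

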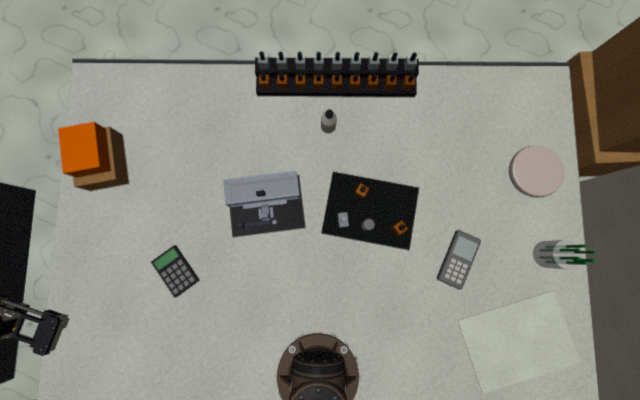

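The scene camera shows the case at about (335,190) and the mat at (270,265), with two amber bottles, a clear bottle and a white round item on it. The top view has the case at (265,205) and the mat at (370,210). Next I'll enlarge both areas.

Run:
```python
import cv2,numpy as np
a=cv2.imread("pics/top0.png")[160:260,215:430]; b=cv2.imread("pics/scene0.png")[140:320,200:400]
cv2.imwrite("pics/c1.png",cv2.resize(a,(800,372),interpolation=cv2.INTER_CUBIC)); cv2.imwrite("pics/c2.png",cv2.resize(b,(660,594),interpolation=cv2.INTER_CUBIC))
P=np.load("top.npy")
def p(u,v): return np.round(P[v,u],3)
for n,u,v in [("pl",232,235),("pl",304,228),("mat",333,174),("mat",418,187),("mat",322,232),("mat",410,248),("pol",363,189),("pol",401,227),("perf",343,219),("rnd",368,225),("knob",261,193),("lid",225,180),("lid",299,174),("lidf",227,205),("lidf",300,203)]: print(n,p(u,v))
# heights map on mat
z=P[...,2]; m=(z>0.02)&(P[...,1]<0.0)&(P[...,1]>-.3)&(P[...,0]>.2)&(P[...,0]<.6)
n,l,s,c=cv2.connectedComponentsWithStats(m.astype(np.uint8))
for i in range(1,n):
    if s[i,4]>15:
        k=l==i; zz=z[k]; t=k&(z>zz.max()-.008); print(np.round(c[i]),s[i,4],"zmax",zz.max().round(3),"top",np.nanmean(P[t],0).round(4),t.sum(),"all",P[k].min(0).round(3),P[k].max(0).round(3))
```

```text
pl [0.397 0.26  0.005]
pl [0.42  0.044 0.004]
mat [ 0.588 -0.043 -0.002]
mat [ 0.549 -0.304  0.001]
mat [ 0.408 -0.01   0.001]
mat [ 0.363 -0.274  0.004]
pol [ 0.53  -0.127  0.07 ]
pol [ 0.421 -0.234  0.07 ]
perf [ 0.442 -0.07   0.067]
rnd [ 0.427 -0.143  0.055]
knob [0.508 0.16  0.116]
lid [0.55  0.269 0.084]
lid [ 0.587  0.062 -0.001]
lidf [0.48  0.264 0.069]
lidf [0.495 0.057 0.009]
[362. 191.] 129 zmax 0.072 top [ 0.53  -0.127  0.069] 22 all [ 0.51  -0.145  0.021] [ 0.549 -0.107  0.072]
[343. 220.] 146 zmax 0.071 top [ 0.4426 -0.0716  0.0678] 23 all [ 0.421 -0.086  0.021] [ 0.462 -0.056  0.071]
[368. 225.] 115 zmax 0.063 top [ 0.4292 -0.1445  0.0571] 72 all [ 0.413 -0.16   0.021] [ 0.444 -0.129  0.063]
[400. 228.] 140 zmax 0.072 top [ 0.421  -0.2387  0.0671] 22 all [ 0.4   -0.257  0.022] [ 0.441 -0.217  0.072]
```

View pics/c1.png

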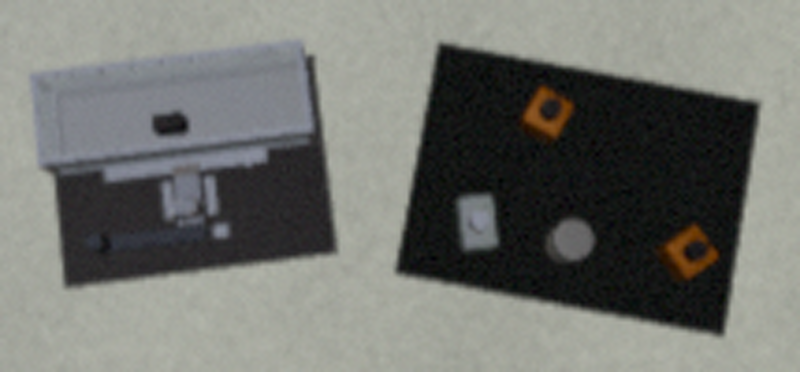

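View pics/c2.png

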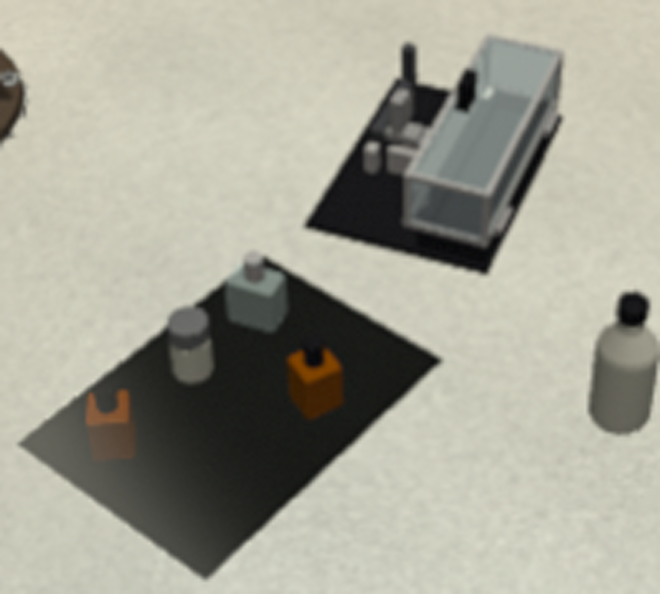

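Run:
```python
import cv2,numpy as np
P=np.load("top.npy"); S=np.load("scene.npy")
for n,Q in(("top",P),("scene",S)):
    q=Q.reshape(-1,3); q=q[np.isfinite(q).all(1)]
    q=q[(q[:,0]>.36)&(q[:,0]<.64)&(q[:,1]>.03)&(q[:,1]<.3)&(q[:,2]>.015)]
    t=q[(q[:,2]>.072)&(q[:,2]<.092)]; r=cv2.minAreaRect(t[:,:2].astype(np.float32)*1000); print(n,len(t),r,np.median(t[:,2]))
    k=q[q[:,2]>.1]; print("knob",len(k),k.mean(0).round(4),k.min(0).round(3),k.max(0).round(3))
    f=q[(q[:,0]<.49)&(q[:,2]>.025)]
    yaw=.106; c,s=np.cos(yaw),np.sin(yaw); 
    f=f[(f[:,:2]@[c,s])<.505]  # front region
    print("front",len(f))
    # cluster
    lab=np.zeros(len(f),int)-1; n2=0
    from scipy.cluster.hierarchy import fcluster,linkage
    lab=fcluster(linkage(f[:,:2]),.008,'distance')
    for i in set(lab):
        g=f[lab==i]
        if len(g)>4: print(i,len(g),g.mean(0).round(4),g.min(0).round(3),g.max(0).round(3), "top",g[g[:,2]>g[:,2].max()-.006].mean(0).round(4))
```

```text
top 1875 ((495.82330322265625, 162.53065490722656), (141.69195556640625, 211.90907287597656), 7.805480480194092) 0.08260824605353179
knob 43 [0.509 0.164 0.112] [0.503 0.152 0.102] [0.515 0.175 0.118]
front 436
1 423 [0.4532 0.1725 0.0413] [0.416 0.113 0.025] [0.489 0.23  0.079] top [0.4371 0.1865 0.0761]
2 8 [0.4792 0.2637 0.0546] [0.478 0.26  0.029] [0.48  0.267 0.088] top [0.4802 0.2596 0.0879]
3 5 [0.4811 0.2475 0.0438] [0.481 0.243 0.031] [0.481 0.251 0.086] top [0.4805 0.2488 0.0858]
scene 1284 ((497.33074951171875, 163.0411376953125), (142.6538848876953, 217.6747283935547), 8.399140357971191) 0.08195498344286989
knob 39 [0.5127 0.1605 0.1082] [0.504 0.15  0.1  ] [0.519 0.176 0.115]
front 275
1 74 [0.4259 0.2182 0.0537] [0.416 0.205 0.026] [0.432 0.232 0.078] top [0.4246 0.2215 0.0744]
2 201 [0.4504 0.1512 0.0436] [0.422 0.125 0.025] [0.475 0.195 0.079] top [0.4511 0.1555 0.0747]
```

Run:
```python
import cv2,numpy as np
from scipy.cluster.hierarchy import fcluster,linkage
for n in("top","scene"):
    Q=np.load(n+".npy"); q=Q.reshape(-1,3); q=q[np.isfinite(q).all(1)]
    q=q[(q[:,0]>.36)&(q[:,0]<.64)&(q[:,1]>.03)&(q[:,1]<.3)&(q[:,2]>.015)]
    t=q[(q[:,2]>.074)&(q[:,2]<.092)&(q[:,0]>.475)]; r=cv2.minAreaRect(t[:,:2].astype(np.float32)*1000); print(n,len(t),r)
    for lo,hi in((.03,.045),(.045,.058),(.058,.068),(.068,.09)):
        f=q[(q[:,2]>lo)&(q[:,2]<hi)&(q[:,0]<.478)&(q[:,1]<.245)]
        if len(f)<5: continue
        lab=fcluster(linkage(f[:,:2]),.006,'distance')
        for i in set(lab):
            g=f[lab==i]
            if len(g)>5: print(" ",lo,len(g),g.mean(0).round(4),g.min(0).round(3),g.max(0).round(3))
P=np.load("top.npy"); im=cv2.imread("pics/top0.png")
# plinth/mat dark rect
g=cv2.cvtColor(im,cv2.COLOR_BGR2GRAY); d=(g<75)&(abs(P[...,2])<.012)
for y0,y1 in((.02,.29),(-.33,.0)):
    k=d&(P[...,0]>.33)&(P[...,0]<.65)&(P[...,1]>y0)&(P[...,1]<y1); print(cv2.minAreaRect(P[k][:,:2].astype(np.float32)*1000))
```

```text
top 1827 ((529.2265625, 167.10958862304688), (74.26063537597656, 211.90907287597656), 7.805480480194092)
  0.03 6 [0.4755 0.2163 0.0333] [0.475 0.207 0.032] [0.476 0.224 0.036]
  0.03 213 [0.4425 0.1682 0.0379] [0.419 0.126 0.03 ] [0.476 0.219 0.045]
  0.068 29 [0.4495 0.156  0.0751] [0.443 0.147 0.07 ] [0.455 0.165 0.079]
  0.068 22 [0.422  0.2228 0.0756] [0.416 0.216 0.068] [0.428 0.229 0.079]
scene 1237 ((530.4882202148438, 167.91995239257812), (75.64144134521484, 217.7414093017578), 7.883504390716553)
  0.03 25 [0.4263 0.2164 0.0392] [0.42  0.205 0.03 ] [0.431 0.229 0.045]
  0.03 114 [0.45   0.1516 0.0378] [0.426 0.125 0.03 ] [0.475 0.175 0.045]
  0.045 21 [0.4528 0.1497 0.051 ] [0.445 0.141 0.046] [0.458 0.16  0.058]
  0.045 14 [0.4255 0.2178 0.0522] [0.418 0.213 0.047] [0.43  0.225 0.057]
  0.058 14 [0.4264 0.2191 0.0622] [0.419 0.214 0.059] [0.431 0.228 0.066]
  0.058 9 [0.4527 0.1471 0.0633] [0.448 0.145 0.058] [0.458 0.15  0.067]
  0.068 23 [0.4517 0.1539 0.0727] [0.445 0.146 0.068] [0.457 0.163 0.079]
  0.068 18 [0.4246 0.2202 0.0727] [0.416 0.215 0.069] [0.432 0.228 0.078]
((486.097900390625, 161.4182586669922), (157.88490295410156, 218.8784637451172), 7.847322940826416)
((477.01611328125, -156.55316162109375), (268.5310974121094, 192.38768005371094), 79.6636962890625)
```

```bash
cat >> h.py <<'E'
CY=.1367; TC=np.array([.5348,.168])
def case(x,y): # case frame -> world
    c,s=np.cos(CY),np.sin(CY); return TC+[c*x-s*y,s*x+c*y]
def plan(xy,z,yaw):
    s=arm.get_state(); p=np.array(s["eef_pos"]); y0=s["ee_rot"][2]
    dy=(yaw-y0+np.pi)%(2*np.pi)-np.pi
    d=np.array([xy[0]-p[0],xy[1]-p[1]]); f=lambda a:np.round([np.cos(a)*d[0]+np.sin(a)*d[1],np.sin(a)*d[0]-np.cos(a)*d[1],p[2]-z],4)
    print("turn z deg",round(-np.degrees(dy),1),"shift after turn",f(y0+dy),"before",f(y0))
E
python3 - <<'E'
from h import *
plan([.423,.2215],.13,CY)
E
```

```text
turn z deg -24.9 shift after turn [0.1653 0.4501 0.0713] before [0.3394 0.3386 0.0713]
```

>>> move_arm:
  rows: "0 0 -8.3 0 0 0 0.05; 0 0 -8.3 0 0 0 0.05; 0 0 -8.3 0 0 0 0.05; 0 0 0 0.0207 0.0563 0 0.05; 0 0 0 0.0207 0.0563 0 0.05; 0 0 0 0.0207 0.0563 0 0.05; 0 0 0 0.0207 0.0563 0 0.05; 0 0 0 0.0207 0.0563 0 0.05"

```text
t: 1.1
eef_pos: [0.3394, 0.3785, 0.202]
ee_rot: [3.141, 0.0, 0.137]
force: [0.7, 0.7, 0.7]
width: 0.0501
gripper_force: 0.0
```

>>> move_arm:
  rows: "0 0 0 0.0207 0.0563 0.02 0.04; 0 0 0 0.0207 0.0563 0.02 0.04; 0 0 0 0.0207 0.0563 0.02 0.04; 0 0 0 0 0 0 0.04"

```text
t: 1.6
eef_pos: [0.4225, 0.2192, 0.1411]
ee_rot: [3.139, 0.003, 0.132]
force: [-0.4, 1.1, 0.8]
width: 0.0398
gripper_force: 0.0
```

Run:
```python
from h import *
st(); plan([.423,.2215],.057,CY)
```

```text
1.6 [0.4225 0.2192 0.1411] [3.1393e+00 3.1000e-03 1.3160e-01] [-0.4  1.1  0.8] 0.03976052991879286 0.0
turn z deg -0.3 shift after turn [ 0.0008 -0.0022  0.0841] before [ 0.0008 -0.0022  0.0841]
```

>>> move_arm:
  rows: "0 0 0 0.001 -0.002 0.028 0.04; 0 0 0 0 0 0.028 0.04; 0 0 0 0 0 0.028 0.04; 0 0 0 0 0 0 0.04; 0 0 0 0 0 0 0.01; 0 0 0 0 0 0 0.01; 0 0 0 0 0 0 0.01; 0 0 0 0 0 0 0.01"
  squeeze: 15

```text
t: 2.6
eef_pos: [0.4235, 0.2258, 0.0593]
ee_rot: [-3.141, -0.001, 0.137]
force: [0.3, 0.5, 0.7]
width: 0.0109
gripper_force: 0.0
```

>>> move_arm:
  rows: "0 0 0 0 -0.008 0 0.01; 0 0 0 0 -0.008 0 0.01; 0 0 0 0 -0.008 0 0.01; 0 0 0 0 -0.007 0 0.01; 0 0 0 0 0 0 0.01"

```text
t: 3.22
eef_pos: [0.419, 0.2569, 0.0588]
ee_rot: [3.142, 0.0, 0.138]
force: [-0.5, -1.0, -0.5]
width: 0.0098
gripper_force: 0.0
```

Run:
```python
from h import *
im,P=cloud("scene"); np.save("s1.npy",P); im2,P2=cloud("top")
a=cv2.resize(im[140:230,280:400],(640,480),interpolation=cv2.INTER_CUBIC)
cv2.imwrite("pics/d1.png",a)
```

```text
(no output)
```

View pics/d1.png

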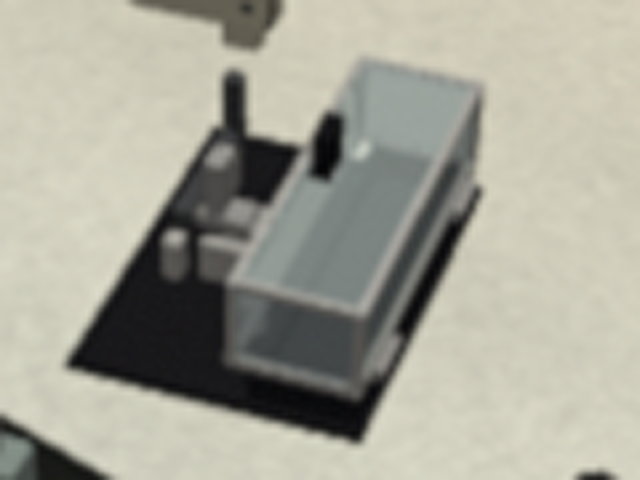

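The fingertip is at crop (245,40), clear of the black knob at (233,75), which hasn't moved. I'll check the calibration by projecting the TCP.

```bash
cat >> h.py <<'E'
def proj(name,p):
    m=arm.camera_model(name); T=np.array(m["camera_from_world"]); c=T[:3,:3]@np.array(p)+T[:3,3]; x,y=c[0]/c[2],c[1]/c[2]; f=1+m["k1"]*(x*x+y*y); K=m["mtx"]
    return np.round([K[0][0]*x*f+K[0][2],K[1][1]*y*f+K[1][2]],1)
E
python3 - <<'E'
from h import *
s=arm.get_state(); e=np.array(s["eef_pos"]); print("tip",proj("scene",e-[0,0,.008]),proj("top",e-[0,0,.008]))
for n,k in(("knob",[.423,.2215,.076]),("fin",[.451,.156,.076])): print(n,proj("scene",k),proj("top",k))
im,P=cloud("scene"); im2,P2=cloud("top")
# points near the gripper below z .12
for Q in(P,P2):
    q=Q.reshape(-1,3); q=q[np.isfinite(q).all(1)]; q=q[(q[:,0]>.38)&(q[:,0]<.46)&(q[:,1]>.19)&(q[:,1]<.34)&(q[:,2]>.03)]
    for lo in np.arange(.03,.2,.015):
        g=q[(q[:,2]>=lo)&(q[:,2]<lo+.015)]
        if len(g): print(round(lo,3),len(g),g.mean(0).round(3),g.min(0).round(3),g.max(0).round(3))
b=np.hstack([cv2.resize(im[120:200,290:370],(400,400),interpolation=cv2.INTER_CUBIC),cv2.resize(im2[170:250,210:290],(400,400),interpolation=cv2.INTER_CUBIC)]); cv2.imwrite("pics/d2.png",b)
E
```

```text
tip [326.7 154.7] [230.3 226.6]
knob [322.5 154.2] [240.6 224.6]
fin [320.3 168.8] [263.9 215. ]
0.03 25 [0.426 0.214 0.039] [0.419 0.192 0.03 ] [0.433 0.228 0.045]
0.045 20 [0.426 0.219 0.053] [0.419 0.215 0.046] [0.431 0.227 0.06 ]
0.06 23 [0.425 0.22  0.068] [0.419 0.215 0.062] [0.431 0.226 0.074]
0.075 20 [0.423 0.24  0.085] [0.41  0.22  0.075] [0.431 0.279 0.09 ]
0.09 29 [0.423 0.249 0.096] [0.41 0.23 0.09] [0.432 0.28  0.105]
0.105 8 [0.426 0.268 0.11 ] [0.424 0.258 0.106] [0.429 0.279 0.116]
0.135 1 [0.447 0.304 0.15 ] [0.447 0.304 0.15 ] [0.447 0.304 0.15 ]
0.15 60 [0.447 0.276 0.159] [0.417 0.211 0.151] [0.46  0.34  0.165]
0.165 190 [0.436 0.256 0.171] [0.381 0.199 0.165] [0.459 0.34  0.18 ]
0.18 232 [0.428 0.252 0.189] [0.394 0.19  0.18 ] [0.454 0.339 0.195]
0.195 105 [0.426 0.251 0.202] [0.396 0.198 0.195] [0.446 0.307 0.21 ]
0.03 3 [0.421 0.222 0.041] [0.416 0.219 0.04 ] [0.427 0.23  0.042]
0.045 5 [0.422 0.218 0.054] [0.418 0.217 0.046] [0.426 0.218 0.059]
0.06 8 [0.421 0.221 0.071] [0.417 0.217 0.065] [0.425 0.23  0.075]
0.075 15 [0.422 0.224 0.077] [0.416 0.22  0.076] [0.428 0.229 0.08 ]
0.135 4 [0.416 0.217 0.147] [0.412 0.216 0.144] [0.42  0.217 0.15 ]
0.15 32 [0.413 0.219 0.161] [0.382 0.197 0.151] [0.458 0.259 0.165]
0.165 231 [0.415 0.224 0.172] [0.381 0.19  0.165] [0.46  0.253 0.179]
0.18 130 [0.423 0.212 0.191] [0.394 0.19  0.18 ] [0.46  0.24  0.195]
0.195 5 [0.417 0.222 0.196] [0.396 0.2   0.195] [0.447 0.236 0.197]
```

View pics/d2.png

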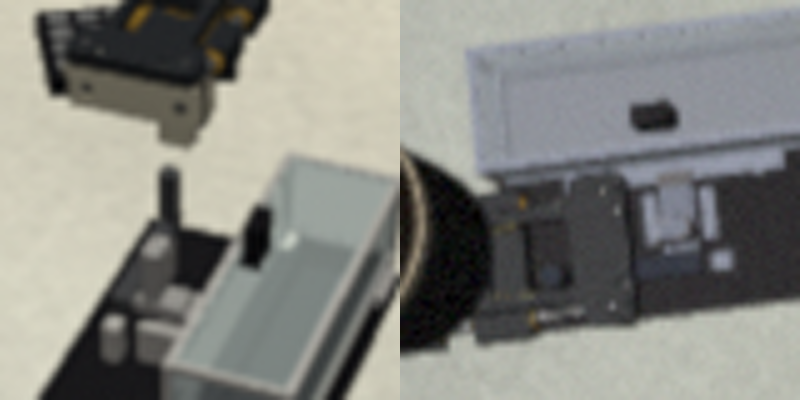

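Run:
```python
from h import *
print(arm.finger_overhang,[a for a in dir(arm) if a[0]!='_'])
im,P=cloud("scene")
for r in range(140,160,2):
  print(r,[tuple(np.round(P[r,c],3)) for c in (322,325,327,330)])
```

```text
0.008 ['Unreachable', 'camera_model', 'finger_overhang', 'get_state', 'grab_frame', 'job_done']
140 [(np.float64(0.45), np.float64(0.168), np.float64(0.167)), (np.float64(0.457), np.float64(0.172), np.float64(0.167)), (np.float64(0.465), np.float64(0.168), np.float64(0.172)), (np.float64(0.425), np.float64(0.265), np.float64(0.102))]
142 [(np.float64(0.45), np.float64(0.168), np.float64(0.161)), (np.float64(0.457), np.float64(0.172), np.float64(0.161)), (np.float64(0.462), np.float64(0.175), np.float64(0.16)), (np.float64(0.426), np.float64(0.264), np.float64(0.095))]
144 [(np.float64(0.451), np.float64(0.167), np.float64(0.155)), (np.float64(0.459), np.float64(0.169), np.float64(0.156)), (np.float64(0.463), np.float64(0.173), np.float64(0.156)), (np.float64(0.425), np.float64(0.265), np.float64(0.087))]
146 [(np.float64(0.415), np.float64(0.234), np.float64(0.095)), (np.float64(0.423), np.float64(0.236), np.float64(0.097)), (np.float64(0.465), np.float64(0.169), np.float64(0.152)), (np.float64(0.372), np.float64(0.369), np.float64(-0.002))]
148 [(np.float64(0.412), np.float64(0.238)
[... 708 characters left out ...]
21), np.float64(0.223), np.float64(0.075)), (np.float64(0.379), np.float64(0.32), np.float64(-0.001)), (np.float64(0.385), np.float64(0.323), np.float64(-0.0)), (np.float64(0.392), np.float64(0.332), np.float64(-0.004))]
156 [(np.float64(0.423), np.float64(0.218), np.float64(0.072)), (np.float64(0.428), np.float64(0.228), np.float64(0.067)), (np.float64(0.389), np.float64(0.316), np.float64(-0.002)), (np.float64(0.401), np.float64(0.314), np.float64(0.003))]
158 [(np.float64(0.423), np.float64(0.217), np.float64(0.065)), (np.float64(0.43), np.float64(0.224), np.float64(0.063)), (np.float64(0.396), np.float64(0.303), np.float64(0.001)), (np.float64(0.404), np.float64(0.308), np.float64(0.0))]
```

>>> move_arm:
  rows: "0 0 0 0 0 -0.01 0.04; 0 0 0 0 0.0175 0 0.04; 0 0 0 0 0.0175 0 0.04; 0 0 0 0 0 0.01 0.04; 0 0 0 0 0 0.01 0.04; 0 0 0 0 0 0.01 0.04; 0 0 0 0 0 0 0.04"

```text
t: 4.35
eef_pos: [0.4232, 0.2212, 0.0376]
ee_rot: [3.14, 0.002, 0.137]
force: [0.5, -0.0, 0.4]
width: 0.0399
gripper_force: 0.0
```

>>> move_arm:
  rows: "0 0 0 0 0 0 0.005; 0 0 0 0 0 0 0.005; 0 0 0 0 0 0 0.005; 0 0 0 0 0 0 0.005"
  squeeze: 15

```text
t: 4.85
eef_pos: [0.424, 0.2231, 0.0392]
ee_rot: [-3.139, -0.001, 0.137]
force: [-4.0, 6.1, -0.3]
width: 0.0134
gripper_force: 15.0
```

>>> move_arm:
  rows: "0 0 0 0 -0.008 0 0.005; 0 0 0 0 -0.008 0 0.005; 0 0 0 0 -0.008 0 0.005; 0 0 0 0 -0.006 0 0.005; 0 0 0 0 -0.002 0 0.005; 0 0 0 0 0 0 0.005"

```text
t: 5.6
eef_pos: [0.4196, 0.2531, 0.0389]
ee_rot: [3.141, -0.0, 0.137]
force: [3.3, -3.3, 1.7]
width: 0.0136
gripper_force: 15.0
```

>>> move_arm:
  rows: "0 0 0 0 0 0 0.04; 0 0 0 0 0 0 0.04; 0 0 0 0 0 0 0.04; 0 0 0 0 0 -0.03 0.04; 0 0 0 0 0 -0.03 0.04; 0 0 0 0 0 -0.02 0.04; 0 0 0 0 0 0 0.04"

```text
t: 6.48
eef_pos: [0.4201, 0.2543, 0.1204]
ee_rot: [-3.139, -0.002, 0.137]
force: [0.0, -0.5, -0.8]
width: 0.04
gripper_force: 0.0
```

Run:
```python
from h import *
st(); im,P=cloud("scene"); im2,P2=cloud("top")
for n,p in(("scene",P),("top",P2)):
    q=p.reshape(-1,3); q=q[np.isfinite(q).all(1)]; k=q[(q[:,0]>.40)&(q[:,0]<.44)&(q[:,1]>.2)&(q[:,1]<.29)&(q[:,2]>.03)&(q[:,2]<.085)]
    t=k[k[:,2]>.068]; print(n,"knob",len(k),t.mean(0) if len(t) else 0)
for lo in np.arange(.09,.2,.01):
    q=P.reshape(-1,3); g=q[(q[:,2]>=lo)&(q[:,2]<lo+.01)&(q[:,0]>.37)&(q[:,0]<.47)&(q[:,1]>.17)&(q[:,1]<.36)]
    if len(g): print(round(lo,3),len(g),g.min(0).round(3),g.max(0).round(3))
s=arm.get_state(); e=np.array(s["eef_pos"]); yv=np.array([-np.sin(CY),np.cos(CY),0])
for dz in(0,.03): print([proj("scene",e+k*yv*.03+[0,0,-.008+dz]) for k in(-1,0,1)])
cv2.imwrite("pics/d3.png",cv2.resize(im[80:200,280:400],(600,600),interpolation=cv2.INTER_CUBIC))
```

```text
6.475 [0.4201 0.2543 0.1204] [-3.1392e+00 -2.4000e-03  1.3700e-01] [ 0.  -0.5 -0.8] 0.040018638781312024 0.0
scene knob 99 [0.42121901 0.24828666 0.07314033]
top knob 3 0
0.14 17 [0.414 0.217 0.144] [0.432 0.284 0.15 ]
0.15 38 [0.414 0.215 0.15 ] [0.436 0.291 0.16 ]
0.16 28 [0.413 0.212 0.16 ] [0.435 0.29  0.17 ]
0.17 12 [0.415 0.214 0.17 ] [0.433 0.223 0.177]
0.2 9 [0.406 0.171 0.207] [0.457 0.288 0.209]
[array([322.9, 144.3]), array([326.5, 138.9]), array([329.9, 133.7])]
[array([323. , 135.7]), array([326.5, 130.4]), array([330. , 125.2])]
```

View pics/d3.png

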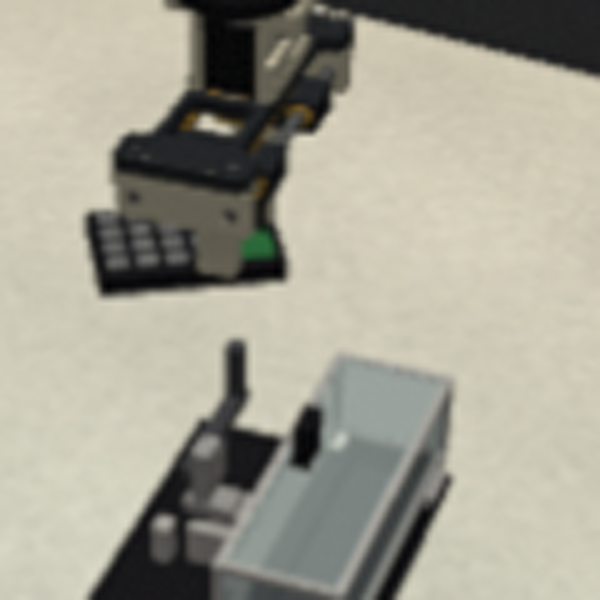

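The bolt knob now sits about 29 mm back. The fingertips are actually 30 mm higher than the reported z, so real tip z = TCP z + 0.022. The fin is next.

Run:
```python
from h import *
plan([.451,.156],.036,CY)
```

```text
turn z deg -0.0 shift after turn [0.0183 0.1007 0.0825] before [0.0183 0.1007 0.0825]
```

>>> move_arm:
  rows: "0 0 0 0.0091 0.0504 0 0.045; 0 0 0 0.0091 0.0504 0 0.045; 0 0 0 0 0 0.0275 0.045; 0 0 0 0 0 0.0275 0.045; 0 0 0 0 0 0.0275 0.045; 0 0 0 0 0 0 0.045; 0 0 0 0 0 0 0.01; 0 0 0 0 0 0 0.01"
  squeeze: 20

```text
t: 7.58
eef_pos: [0.4518, 0.1565, 0.0373]
ee_rot: [-3.141, -0.001, 0.137]
force: [0.1, 0.3, -0.0]
width: 0.0306
gripper_force: 0.0
```

>>> move_arm:
  rows: "0 0 0 0 0 0 0.01; 0 0 0 0 0 0 0.01; 0 0 0 -0.004 0 0 0.01; 0 0 0 -0.004 0 0 0.01; 0 0 0 -0.0025 0 0 0.01; 0 0 0 0 0 0 0.01; 0 0 0 0 0 0 0.01; 0 0 0 0 0 0 0.01"

```text
t: 8.57
eef_pos: [0.4416, 0.155, 0.0369]
ee_rot: [-3.141, -0.002, 0.137]
force: [3.5, -1.3, 6.3]
width: 0.0197
gripper_force: 20.0
```

>>> move_arm:
  rows: "0 0 0 0 0 0 0.01; 0 0 0 0 0 0 0.01; 0 0 0 0 0 0 0.01"

```text
t: 8.95
eef_pos: [0.4417, 0.1551, 0.037]
ee_rot: [-3.141, -0.002, 0.137]
force: [4.5, -1.1, 5.8]
width: 0.0201
gripper_force: 20.0
```

Run:
```python
from h import *
for n in("scene","top"):
    im,P=cloud(n); q=P.reshape(-1,3); q=q[np.isfinite(q).all(1)]
    k=q[(q[:,0]>.49)&(q[:,0]<.57)&(q[:,1]>.13)&(q[:,1]<.2)&(q[:,2]>.108)&(q[:,2]<.16)]; print(n,len(k),k.mean(0).round(4),k.max(0).round(3))
for th in(.25,1.0,1.3,1.75):
    a=np.arctan2(.078,-.055)-th; x=.03+.0954*np.cos(a); z=.026+.0954*np.sin(a); print(th,x.round(4),z.round(4)); 
a=np.arctan2(.078,-.055)-.25; plan(case(.03+.0954*np.cos(a),0),.026+.0954*np.sin(a)-.019-.022,CY)
```

```text
scene 42 [0.5325 0.1623 0.1179] [0.538 0.177 0.124]
top 33 [0.5298 0.1622 0.1204] [0.536 0.174 0.126]
0.25 -0.004 0.1151
1.0 0.0659 0.1144
1.3 0.0904 0.0998
1.75 0.1165 0.0662
turn z deg 0.0 shift after turn [ 0.0901 -0.0001 -0.0372] before [ 0.0901 -0.0001 -0.0372]
```

>>> move_arm:
  rows: "0 0 0 0 0 0 0.05; 0 0 0 0 0 0 0.05; 0 0 0 0 0 -0.03 0.05; 0 0 0 0 0 -0.03 0.05; 0 0 0 0 0 -0.03 0.05; 0 0 0 0.045 0 0 0.05; 0 0 0 0.045 0 0 0.05; 0 0 0 0 0 0 0.05"

```text
t: 10.05
eef_pos: [0.5315, 0.1669, 0.125]
ee_rot: [3.141, 0.002, 0.136]
force: [-1.2, -1.2, 0.1]
width: 0.0498
gripper_force: 0.0
```

Run:
```python
from h import *
st();plan(case(-.004,0),.077,CY)
a0=np.arctan2(.078,-.055); pr=None
for th in(.25,.35,.45,.55,.65,.75,.85,.95,1.05,1.15,1.25,1.35):
    a=a0-th; p=np.array([.0954*np.cos(a),-.0954*np.sin(a)]); 
    if pr is not None: print(th,(p-pr).round(4))
    pr=p
```

```text
10.05 [0.5315 0.1669 0.125 ] [3.1407e+00 1.7000e-03 1.3560e-01] [-1.2 -1.2  0.1] 0.04982551377264684 0.0
turn z deg -0.1 shift after turn [-0.0006 -0.0007  0.048 ] before [-0.0006 -0.0007  0.048 ]
0.35 [ 0.0091 -0.0029]
0.45 [ 0.0093 -0.002 ]
0.55 [ 0.0095 -0.0011]
0.65 [ 0.0095 -0.0001]
0.75 [0.0095 0.0008]
0.85 [0.0094 0.0018]
0.95 [0.0091 0.0027]
1.05 [0.0088 0.0036]
1.15 [0.0084 0.0045]
1.25 [0.0079 0.0053]
1.35 [0.0074 0.006 ]
```

>>> move_arm:
  rows: "0 0 0 0 0 0.024 0.05; 0 0 0 0 0 0.024 0.05; 0 0 0 0 0 0 0.05; 0 0 0 0 0 0 0.01; 0 0 0 0 0 0 0.01; 0 0 0 0 0 0 0.01; 0 0 0 0 0 0 0.01; 0 0 0 0 0 0 0.01"
  squeeze: 15

```text
t: 11.05
eef_pos: [0.5303, 0.1671, 0.0791]
ee_rot: [-3.141, -0.001, 0.137]
force: [-2.3, 0.9, 6.6]
width: 0.0235
gripper_force: 15.0
```

>>> move_arm:
  rows: "0 0 0 0.0091 0 -0.0029 0.01; 0 0 0 0.0093 0 -0.002 0.01; 0 0 0 0.0095 0 -0.0011 0.01; 0 0 0 0.0095 0 -0.0001 0.01; 0 0 0 0.0095 0 0.0008 0.01; 0 0 0 0.0094 0 0.0018 0.01; 0 0 0 0.0091 0 0.0027 0.01; 0 0 0 0.0088 0 0.0036 0.01"

```text
t: 12.05
eef_pos: [0.6047, 0.1772, 0.0756]
ee_rot: [-3.141, -0.001, 0.137]
force: [-0.8, 2.0, 3.6]
width: 0.0237
gripper_force: 15.0
```

>>> move_arm:
  rows: "0 0 0 0.0084 0 0.0045 0.01; 0 0 0 0.0079 0 0.0053 0.01; 0 0 0 0.0074 0 0.006 0.01; 0 0 0 0 0 0 0.01; 0 0 0 0 0 0 0.05; 0 0 0 0 0 0 0.05; 0 0 0 0 0 0 0.05"

```text
t: 12.92
eef_pos: [0.6263, 0.1797, 0.0594]
ee_rot: [3.141, 0.001, 0.137]
force: [0.9, 0.8, 0.8]
width: 0.0474
gripper_force: 0.2
```

>>> move_arm:
  rows: "0 0 0 0 0 -0.04 0.06; 0 0 0 0 0 -0.05 0.06; 0 0 0 0 0 -0.05 0.06; 0 0 0 -0.02 0.06 0 0.06; 0 0 0 -0.02 0.06 0 0.06; 0 0 0 -0.02 0.06 0 0.06; 0 0 0 0 0 0 0.06"

```text
t: 13.8
eef_pos: [0.591, -0.0078, 0.2001]
ee_rot: [3.142, 0.0, 0.133]
force: [-0.8, -0.2, 0.4]
width: 0.0601
gripper_force: 0.0
```

```bash
cat > look.py <<'E'
from h import *
import sys
from scipy.cluster.hierarchy import fcluster,linkage
st()
for n in("top","scene"):
    im,P=cloud(n); cv2.imwrite(f"pics/{n}_{sys.argv[1]}.png",im)
    q=P.reshape(-1,3); q=q[np.isfinite(q).all(1)]; q=q[(q[:,0]>.3)&(q[:,0]<.66)&(q[:,1]>-.36)&(q[:,1]<.02)&(q[:,2]>.025)&(q[:,2]<.085)]
    lab=fcluster(linkage(q[:,:2]),.008,'distance')
    for i in set(lab):
        g=q[lab==i]
        if len(g)<25: continue
        b=g[(g[:,2]<.052)&(g[:,2]>.038)] if n=="top" else g; t=g[g[:,2]>.06]
        r=cv2.minAreaRect(b[:,:2].astype(np.float32)*1000)
        print(n,len(g),"zmax",g[:,2].max().round(3),"rect",np.round(r[0],1),np.round(r[1],1),round(r[2],1),"cap",(t.mean(0)*1000).round(1) if len(t) else "",len(t),"mean",(g.mean(0)*1000).round(1))
E
python3 look.py 2
python3 - <<'E'
import cv2,numpy as np
a=cv2.imread("pics/top_2.png"); b=cv2.imread("pics/scene_2.png")
cv2.imwrite("pics/e.png",np.hstack([cv2.resize(a[165:255,220:420],(800,360),interpolation=cv2.INTER_CUBIC)[:,:800]]))
cv2.imwrite("pics/e2.png",cv2.resize(b[140:320,200:400],(660,594),interpolation=cv2.INTER_CUBIC))
E
```

```text
13.8 [ 0.591  -0.0078  0.2001] [3.1416e+00 4.0000e-04 1.3260e-01] [-0.8 -0.2  0.4] 0.06005956007839576 0.0
top 126 zmax 0.072 rect [ 553.1 -142.3] [32.1 32.7] 60.3 cap [ 553.4 -141.8   68. ] 23 mean [ 551.6 -141.1   48.7]
top 135 zmax 0.072 rect [ 421.1 -238.4] [31.3 32.8] 36.2 cap [ 420.5 -237.6   67.3] 27 mean [ 420.1 -235.4   48.8]
top 111 zmax 0.061 rect [ 423.4 -141.9] [31.8 18.6] 62.5 cap [ 426.4 -144.7   60.6] 4 mean [ 428.2 -143.6   53.8]
top 145 zmax 0.074 rect [442.6 -71.2] [41.4 27.7] 7.4 cap [442.5 -71.   67.1] 26 mean [441.6 -70.5  48.6]
scene 217 zmax 0.072 rect [ 555.5 -143.8] [31.8 36. ] 68.8 cap [ 557.8 -143.3   66.5] 40 mean [ 559.5 -148.2   46.5]
scene 234 zmax 0.071 rect [ 423.8 -238.4] [32.4 35. ] 33.9 cap [ 423.6 -238.7   66.3] 43 mean [ 427.2 -242.7   46.9]
scene 194 zmax 0.061 rect [ 432.  -143.4] [31.9 33.8] 55.3 cap [ 433.4 -143.6   60.9] 3 mean [ 435.4 -148.    48.3]
scene 241 zmax 0.071 rect [446.3 -71.7] [43.  32.1] 7.7 cap [446.7 -72.   67.7] 31 mean [449.9 -75.   45.2]
```

View pics/e.png

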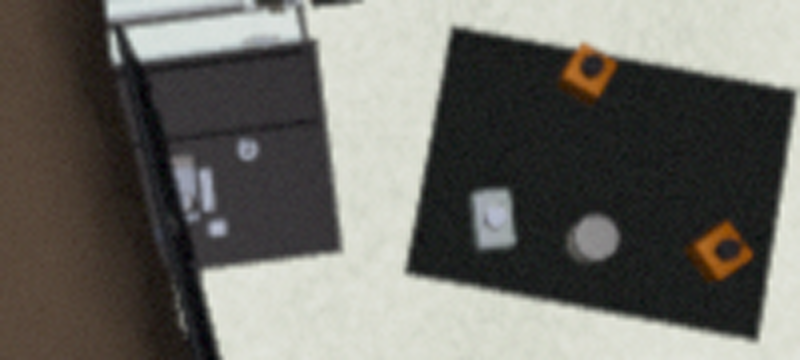

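Run:
```python
from h import *
print(np.round(arm.get_state()["q"],3)); plan([.429,-.144],.08,CY)
print(case(0,.054),case(0,.0205),case(0,-.013),case(0,-.0515))
```

```text
[ 0.321  0.225 -0.18  -0.    -1.165  1.385]
turn z deg -0.1 shift after turn [-0.1806  0.1155  0.12  ] before [-0.1804  0.1158  0.12  ]
[0.52744117 0.22149624] [0.53200637 0.18830876] [0.53657157 0.15512128] [0.54181814 0.11698044]
```

>>> move_arm:
  rows: "0 0 0 -0.0452 0.0289 0 0.06; 0 0 0 -0.0452 0.0289 0 0.06; 0 0 0 -0.0452 0.0289 0 0.06; 0 0 0 -0.0452 0.0289 0 0.06; 0 0 0 0 0 0.05 0.06; 0 0 0 0 0 0.05 0.06; 0 0 0 0 0 0.03 0.06; 0 0 0 0 0 0 0.06"

```text
t: 14.9
eef_pos: [0.4277, -0.1426, 0.068]
ee_rot: [-3.141, 0.005, 0.138]
force: [1.4, -0.2, 0.5]
width: 0.0598
gripper_force: 0.0
```

Run:
```python
from h import *
st();plan([.429,-.144],.012,CY)
im,P=cloud("scene"); e=np.array(arm.get_state()["eef_pos"])
q=P.reshape(-1,3); g=q[(abs(q[:,0]-e[0])<.06)&(abs(q[:,1]-e[1])<.09)&(q[:,2]>.063)&(q[:,2]<.12)]
for lo in np.arange(.065,.12,.005):
    k=g[(g[:,2]>=lo)&(g[:,2]<lo+.005)]
    if len(k): print(round(lo,3),len(k),k.min(0).round(3),k.max(0).round(3))
```

```text
14.9 [ 0.4277 -0.1426  0.068 ] [-3.1412  0.005   0.138 ] [ 1.4 -0.2  0.5] 0.05981439319197933 0.0
turn z deg 0.1 shift after turn [0.0011 0.0015 0.056 ] before [0.0011 0.0015 0.056 ]
0.065 19 [ 0.421 -0.232  0.065] [ 0.453 -0.062  0.07 ]
0.07 9 [ 0.419 -0.232  0.07 ] [ 0.451 -0.067  0.073]
0.09 4 [ 0.426 -0.183  0.093] [ 0.44  -0.105  0.095]
0.095 17 [ 0.422 -0.188  0.095] [ 0.444 -0.099  0.1  ]
0.1 23 [ 0.425 -0.188  0.1  ] [ 0.446 -0.094  0.105]
0.105 26 [ 0.424 -0.188  0.105] [ 0.446 -0.097  0.11 ]
0.11 14 [ 0.427 -0.186  0.11 ] [ 0.447 -0.092  0.115]
0.115 9 [ 0.427 -0.112  0.116] [ 0.435 -0.093  0.12 ]
```

>>> move_arm:
  rows: "0 0 0 0.001 0.0015 0.028 0.06; 0 0 0 0 0 0.028 0.06; 0 0 0 0 0 0 0.06; 0 0 0 0 0 0 0.02; 0 0 0 0 0 0 0.02; 0 0 0 0 0 0 0.02; 0 0 0 0 0 0 0.02; 0 0 0 0 0 0 0.02"
  squeeze: 20

```text
t: 15.95
eef_pos: [0.4309, -0.1447, 0.0145]
ee_rot: [3.141, -0.001, 0.137]
force: [-1.2, 1.3, 7.3]
width: 0.0313
gripper_force: 20.0
```

>>> move_arm:
  rows: "0 0 0 0 0 -0.04 0.02; 0 0 0 0 0 -0.04 0.02; 0 0 0 0 0 -0.04 0.02; 0 0 0 0 0 0 0.02"

```text
t: 16.45
eef_pos: [0.4324, -0.1447, 0.1367]
ee_rot: [3.141, -0.006, 0.137]
force: [0.2, 0.2, -2.2]
width: 0.0313
gripper_force: 20.0
```

Run:
```python
from h import *
st();plan(case(0,.054),.017,CY)
```

```text
16.45 [ 0.4324 -0.1447  0.1367] [ 3.1409 -0.0061  0.1371] [ 0.2  0.2 -2.2] 0.031291530870818804 19.999808371067047
turn z deg 0.0 shift after turn [ 0.1441 -0.3498  0.1197] before [ 0.1442 -0.3498  0.1197]
```

>>> move_arm:
  rows: "0 0 0 0.0206 -0.05 0 0.02; 0 0 0 0.0206 -0.05 0 0.02; 0 0 0 0.0206 -0.05 0 0.02; 0 0 0 0.0206 -0.05 0 0.02; 0 0 0 0.0206 -0.05 0 0.02; 0 0 0 0.0206 -0.05 0 0.02; 0 0 0 0.0206 -0.05 0 0.02; 0 0 0 0 0 0 0.02"

```text
t: 17.45
eef_pos: [0.5256, 0.2246, 0.1318]
ee_rot: [3.141, 0.002, 0.14]
force: [-0.9, -0.6, -2.4]
width: 0.0313
gripper_force: 20.0
```

```bash
cat > tr.py <<'E'
from h import *
import sys
# check the tray and lid in the case frame
ims=[]
for n in("top","scene"):
    im,P=cloud(n); q=P.reshape(-1,3); q=q[np.isfinite(q).all(1)]
    c,s=np.cos(CY),np.sin(CY); d=q[:,:2]-TC; w=np.c_[d@[c,s],d@[-s,c],q[:,2]]
    k=w[(abs(w[:,1])<.15)&(w[:,0]>-.06)&(w[:,0]<.13)&(w[:,2]<.13)&(w[:,2]>-.01)]
    for lo,hi in((.002,.015),(.018,.032),(.035,.06),(.06,.08),(.08,.1),(.1,.13)):
        g=k[(k[:,2]>lo)&(k[:,2]<hi)]
        if len(g): print(n,lo,len(g),"x",np.percentile(g[:,0],[1,25,50,75,99]).round(3),"y",np.percentile(g[:,1],[1,50,99]).round(3))
    ims.append(im)
u,v=proj("top",[*TC,.03]).astype(int); a=ims[0][v-45:v+45,u-60:u+60]
u,v=proj("scene",[*TC,.03]).astype(int); b=ims[1][v-45:v+45,u-60:u+60]
cv2.imwrite(f"pics/tr{sys.argv[1]}.png",np.vstack([cv2.resize(x,(400,300),interpolation=cv2.INTER_CUBIC) for x in(a,b)]))
E
python3 tr.py 1
python3 - <<'E'
from h import *
st();plan(case(0,.054),.02,CY)
E
```

```text
top 0.002 1683 x [-0.059 -0.041 -0.018  0.001  0.126] y [-0.146 -0.027  0.135]
top 0.018 536 x [-0.052 -0.027  0.029  0.043  0.056] y [-0.105 -0.045  0.103]
top 0.035 38 x [-0.059 -0.054 -0.05   0.032  0.087] y [-0.106 -0.029  0.007]
top 0.06 68 x [0.037 0.105 0.111 0.116 0.123] y [-0.105 -0.002  0.011]
top 0.08 721 x [0.041 0.061 0.077 0.088 0.097] y [-0.105 -0.049  0.061]
top 0.1 53 x [-0.017  0.043  0.044  0.047  0.048] y [-0.07  -0.038  0.064]
scene 0.002 1436 x [-0.059 -0.037 -0.009  0.013  0.126] y [-0.147 -0.034  0.124]
scene 0.018 312 x [-0.059 -0.027 -0.011  0.038  0.087] y [-0.107 -0.075  0.105]
scene 0.035 208 x [-0.058  0.04   0.062  0.08   0.109] y [-0.109 -0.103  0.086]
scene 0.06 220 x [0.039 0.065 0.09  0.107 0.125] y [-0.108 -0.101  0.079]
scene 0.08 1016 x [0.043 0.058 0.071 0.085 0.098] y [-0.106 -0.014  0.103]
scene 0.1 100 x [-0.016  0.008  0.046  0.048  0.05 ] y [-0.063  0.029  0.061]
17.55 [0.5245 0.2217 0.1321] [3.1403e+00 2.7000e-03 1.3760e-01] [ 0.2  0.8 -0.5] 0.03126199380876156 19.999846816062927
turn z deg 0.1 shift after turn [0.0029 0.0006 0.1121] before [0.0029 0.0006 0.1121]
```

View pics/tr1.png

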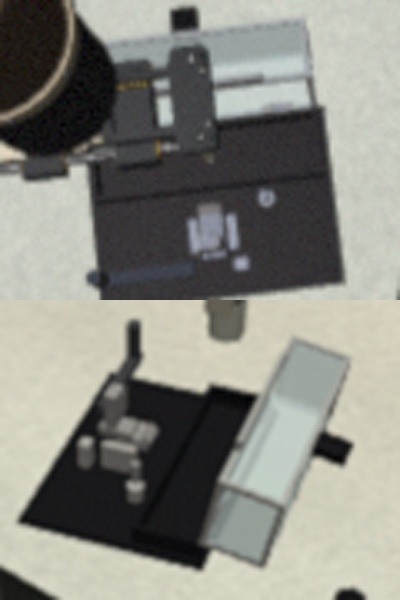

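>>> move_arm:
  rows: "0 0 0 0.001 0.0005 0.03 0.02; 0 0 0 0 0 0.03 0.02; 0 0 0 0 0 0.03 0.02; 0 0 0 0 0 0.015 0.02; 0 0 0 0 0 0.006 0.02; 0 0 0 0 0 0 0.02; 0 0 0 0 0 0.002 0.02; 0 0 0 0 0 0 0.02"

```text
t: 18.55
eef_pos: [0.5268, 0.2216, 0.0214]
ee_rot: [-3.141, -0.001, 0.137]
force: [-1.5, 0.4, -1.0]
width: 0.0313
gripper_force: 20.0
```

>>> move_arm:
  rows: "0 0 0 0 0 0.002 0.02; 0 0 0 0 0 0.001 0.02; 0 0 0 0 0 0 0.02"

```text
t: 18.92
eef_pos: [0.5268, 0.2216, 0.0185]
ee_rot: [-3.141, -0.001, 0.137]
force: [-2.3, -0.6, 5.7]
width: 0.0312
gripper_force: 20.0
```

Contact with the floor at 5.7 N. I'll release it to a modest opening, rise, and go to the first polish bottle.

>>> move_arm:
  rows: "0 0 0 0 0 0 0.042; 0 0 0 0 0 0 0.042; 0 0 0 0 0 0 0.042; 0 0 0 0 0 -0.03 0.042; 0 0 0 0 0 -0.05 0.042; 0 0 0 0 0 -0.05 0.042; 0 0 0 0 0.06 0 0.042; 0 0 0 0 0.06 0 0.042"

```text
t: 19.92
eef_pos: [0.5432, 0.102, 0.1486]
ee_rot: [-3.141, -0.002, 0.139]
force: [0.8, -0.5, -0.8]
width: 0.0419
gripper_force: 0.0
```

```bash
python3 look.py 3
python3 - <<'E'
from h import *
plan([.5532,-.142],.09,np.radians(-29.7)); plan([.421,-.238],.09,np.radians(-54))
E
```

```text
19.925 [0.5432 0.102  0.1486] [-3.1409e+00 -1.6000e-03  1.3890e-01] [ 0.8 -0.5 -0.8] 0.04185134509628181 0.0
top 137 zmax 0.071 rect [ 420.9 -238.3] [31.7 33. ] 35.8 cap [ 420.4 -237.6   67.3] 27 mean [ 419.9 -235.4   48.5]
top 144 zmax 0.072 rect [442.2 -71.2] [41.2 27.6] 6.2 cap [442.4 -70.9  68. ] 26 mean [441.4 -70.4  49.2]
top 127 zmax 0.074 rect [ 553.6 -142.4] [32.  31.1] 59.5 cap [ 554.  -142.7   67.6] 21 mean [ 551.5 -141.2   48.6]
scene 235 zmax 0.072 rect [ 424.4 -239. ] [31.8 35. ] 34.9 cap [ 424.1 -239.2   67. ] 43 mean [ 427.3 -242.7   47.1]
scene 215 zmax 0.072 rect [ 557.2 -143. ] [30.5 33.4] 61.7 cap [ 557.4 -143.3   66.5] 37 mean [ 559.6 -148.1   46.7]
scene 232 zmax 0.071 rect [446.4 -71.2] [43.5 31.2] 10.4 cap [446.7 -71.5  66.3] 34 mean [449.3 -74.8  45.6]
turn z deg 37.3 shift after turn [0.1283 0.2034 0.0579] before [-0.0213  0.2395  0.0579]
turn z deg 61.6 shift after turn [0.2006 0.296  0.0579] before [-0.165   0.3172  0.0579]
```

>>> move_arm:
  rows: "0 0 9.4 0 0 0 0.042; 0 0 9.4 0 0 0 0.042; 0 0 9.4 0 0 0 0.042; 0 0 9.4 0 0 0 0.042; 0 0 0 0.0322 0.051 0 0.042; 0 0 0 0.0322 0.051 0 0.042; 0 0 0 0.0322 0.051 0 0.042; 0 0 0 0.0322 0.051 0 0.042"

```text
t: 21.02
eef_pos: [0.5535, -0.14, 0.1478]
ee_rot: [-3.141, -0.0, -0.519]
force: [1.7, -0.3, -0.2]
width: 0.0419
gripper_force: 0.0
```

>>> move_arm:
  rows: "0 0 0 0 0 0.03 0.042; 0 0 0 0 0 0.03 0.042; 0 0 0 0 0 0 0.042"

```text
t: 21.4
eef_pos: [0.5516, -0.1386, 0.0856]
ee_rot: [3.139, 0.004, -0.52]
force: [0.1, 0.6, 0.2]
width: 0.042
gripper_force: 0.0
```

Run:
```python
from h import *
st();plan([.554,-.1425],.030,np.radians(-30))
```

```text
21.4 [ 0.5516 -0.1386  0.0856] [ 3.1391  0.0042 -0.5202] [0.1 0.6 0.2] 0.04199292309098573 0.0
turn z deg 0.2 shift after turn [0.004  0.0022 0.0556] before [0.004  0.0022 0.0556]
```

>>> move_arm:
  rows: "0 0 0 0.004 0.002 0.028 0.042; 0 0 0 0 0 0.0275 0.042; 0 0 0 0 0 0 0.042; 0 0 0 0 0 0 0.006; 0 0 0 0 0 0 0.006; 0 0 0 0 0 0 0.006; 0 0 0 0 0 0 0.006; 0 0 0 0 0 0 0.006"
  squeeze: 20

```text
t: 22.4
eef_pos: [0.5564, -0.1424, 0.0331]
ee_rot: [-3.141, -0.001, -0.519]
force: [-1.2, -0.7, 7.3]
width: 0.0149
gripper_force: 20.0
```

>>> move_arm:
  rows: "0 0 0 0 0 0 0.006; 0 0 0 0 0 -0.04 0.006; 0 0 0 0 0 -0.04 0.006; 0 0 0 0 0 -0.03 0.006; 0 0 0 0 0 0 0.006"

```text
t: 23.02
eef_pos: [0.5574, -0.1423, 0.1448]
ee_rot: [-3.139, -0.004, -0.519]
force: [0.1, -0.2, -0.9]
width: 0.0149
gripper_force: 20.0
```

Run:
```python
from h import *
st();plan(case(-.001,.0205),.036,CY-np.pi/2)
im,P=cloud("top");q=P.reshape(-1,3); q=q[np.isfinite(q).all(1)]
c,s=np.cos(CY),np.sin(CY); d=q[:,:2]-TC; w=np.c_[d@[c,s],d@[-s,c],q[:,2]]
k=w[(abs(w[:,0])<.026)&(abs(w[:,1])<.1)&(w[:,2]>.04)&(w[:,2]<.08)]; print("in tray",len(k),k.min(0).round(4),k.max(0).round(4),k[k[:,2]>.05].mean(0).round(4))
```

```text
23.025 [ 0.5574 -0.1423  0.1448] [-3.1391 -0.004  -0.5193] [ 0.1 -0.2 -0.9] 0.014885064157945526 19.998064935207367
turn z deg 52.4 shift after turn [-0.3309 -0.0189  0.1088] before [-0.1869 -0.2738  0.1088]
in tray 108 [-0.0187  0.0383  0.0432] [0.0123 0.0692 0.0645] [-0.0035  0.0535  0.0598]
```

>>> move_arm:
  rows: "0 0 10.5 0 0 0 0.006; 0 0 10.5 0 0 0 0.006; 0 0 10.5 0 0 0 0.006; 0 0 10.5 0 0 0 0.006; 0 0 10.4 0 0 0 0.006; 0 0 0 -0.055 -0.003 0 0.006; 0 0 0 -0.055 -0.003 0 0.006; 0 0 0 -0.055 -0.003 0 0.006"

```text
t: 24.08
eef_pos: [0.5411, 0.0236, 0.1407]
ee_rot: [3.139, -0.0, -1.435]
force: [0.4, 0.5, -0.1]
width: 0.0149
gripper_force: 20.0
```

>>> move_arm:
  rows: "0 0 0 -0.055 -0.003 0 0.006; 0 0 0 -0.055 -0.003 0 0.006; 0 0 0 -0.05 -0.003 0 0.006; 0 0 0 0 0 0 0.006; 0 0 0 0 0 0 0.006"

```text
t: 24.7
eef_pos: [0.5285, 0.1819, 0.1409]
ee_rot: [3.139, -0.001, -1.433]
force: [-0.8, 0.2, -1.0]
width: 0.0149
gripper_force: 20.0
```

Run:
```python
from h import *
st();plan(case(-.002,.0175),.040,CY-np.pi/2)
```

```text
24.7 [0.5285 0.1819 0.1409] [ 3.1392e+00 -1.1000e-03 -1.4333e+00] [-0.8  0.2 -1. ] 0.01493635133803436 19.998869597911835
turn z deg 0.0 shift after turn [-0.0029 -0.0023  0.1009] before [-0.0029 -0.0023  0.1009]
```

>>> move_arm:
  rows: "0 0 0 -0.003 -0.002 0.03 0.006; 0 0 0 0 0 0.03 0.006; 0 0 0 0 0 0.03 0.006; 0 0 0 0 0 0.01 0.006; 0 0 0 0 0 0 0.006; 0 0 0 0 0 0.002 0.006; 0 0 0 0 0 0.0015 0.006; 0 0 0 0 0 0 0.006"

```text
t: 25.7
eef_pos: [0.5312, 0.1856, 0.0393]
ee_rot: [-3.141, 0.0, -1.434]
force: [0.0, -0.5, -0.9]
width: 0.0149
gripper_force: 20.0
```

>>> move_arm:
  rows: "0 0 0 0 0 0.002 0.006; 0 0 0 0 0 0.001 0.006; 0 0 0 0 0 0 0.006"

```text
t: 26.08
eef_pos: [0.5317, 0.1854, 0.0372]
ee_rot: [-3.14, -0.0, -1.433]
force: [-2.7, -1.8, 11.2]
width: 0.0149
gripper_force: 20.0
```

>>> move_arm:
  rows: "0 0 0 -0.001 0 -0.0008 0.006; 0 0 0 -0.001 0 0 0.006; 0 0 0 0 0 0 0.006"

```text
t: 26.45
eef_pos: [0.5313, 0.1874, 0.0376]
ee_rot: [-3.14, -0.0, -1.433]
force: [-0.7, -2.5, 8.6]
width: 0.015
gripper_force: 20.0
```

Run:
```python
from h import *
st()
im,P=cloud("scene");q=P.reshape(-1,3); q=q[np.isfinite(q).all(1)]
c,s=np.cos(CY),np.sin(CY); d=q[:,:2]-TC; w=np.c_[d@[c,s],d@[-s,c],q[:,2]]
k=w[(abs(w[:,0])<.026)&(abs(w[:,1])<.1)&(w[:,2]>.03)&(w[:,2]<.05)]
print(np.sort(k[:,1]).round(3)[::3])
cv2.imwrite("pics/f1.png",cv2.resize(im[130:210,300:400],(800,600),interpolation=cv2.INTER_CUBIC)) if 0 else 0
```

```text
26.45 [0.5313 0.1874 0.0376] [-3.1404e+00 -2.0000e-04 -1.4333e+00] [-0.7 -2.5  8.6] 0.015018763816829513 20.020222663879395
[-0.004 -0.001  0.     0.     0.001  0.001  0.002  0.002  0.003  0.003
  0.003  0.003  0.004  0.004  0.005  0.005  0.006  0.006  0.006  0.007
  0.009  0.014  0.014  0.015  0.016  0.02   0.021  0.025  0.027  0.045
  0.051]
```

>>> move_arm:
  rows: "0 0 0 0 0 0 0.024; 0 0 0 0 0 0 0.024; 0 0 0 0 0 -0.02 0.024; 0 0 0 0 0 -0.04 0.024; 0 0 0 0 0 -0.05 0.042; 0 0 0 0.05 0 0 0.042; 0 0 0 0.055 0 0 0.042; 0 0 0 0.055 0 0 0.042"

```text
t: 27.5
eef_pos: [0.5525, 0.0277, 0.1466]
ee_rot: [-3.141, 0.0, -1.433]
force: [0.3, 0.1, -0.3]
width: 0.0421
gripper_force: 0.0
```

```bash
python3 look.py 4
python3 - <<'E'
from h import *
plan([.421,-.2385],.09,np.radians(-54))
im,P=cloud("top");q=P.reshape(-1,3); q=q[np.isfinite(q).all(1)]
c,s=np.cos(CY),np.sin(CY); d=q[:,:2]-TC; w=np.c_[d@[c,s],d@[-s,c],q[:,2]]
k=w[(abs(w[:,0])<.026)&(abs(w[:,1])<.1)&(w[:,2]>.04)&(w[:,2]<.08)]; print("in tray",len(k),k.min(0).round(4),k.max(0).round(4))
k=k[k[:,1]<.037]; print(cv2.minAreaRect((k[:,:2]*1000).astype(np.float32)))
E
```

```text
27.5 [0.5525 0.0277 0.1466] [-3.1413e+00  3.0000e-04 -1.4330e+00] [ 0.3  0.1 -0.3] 0.0420617890567955 0.0
top 144 zmax 0.071 rect [442.3 -71.1] [41.2 27.5] 5.6 cap [442.4 -71.   67.3] 26 mean [441.6 -70.5  49. ]
top 134 zmax 0.076 rect [ 420.3 -238.1] [32.  32.4] 34.0 cap [ 420.3 -238.1   67.3] 25 mean [ 420.  -235.6   48.8]
scene 232 zmax 0.071 rect [ 423.7 -238. ] [31.9 35.5] 35.2 cap [ 423.7 -238.6   66.6] 42 mean [ 427.4 -242.7   47.2]
scene 237 zmax 0.072 rect [446.9 -70.5] [43.7 30.6] 11.3 cap [446.7 -71.5  66.8] 32 mean [449.5 -75.   45.5]
turn z deg -28.4 shift after turn [0.136  0.2611 0.0563] before [0.2438 0.165  0.0563]
in tray 219 [-0.0203  0.0002  0.0404] [0.0112 0.0687 0.0763]
((-4.716131210327148, 16.163028717041016), (31.204133987426758, 32.16244125366211), 1.6119245290756226)
```

>>> move_arm:
  rows: "0 0 -9.1 0 0 0 0.042; 0 0 -9.1 0 0 0 0.042; 0 0 -9.1 0 0 0 0.042; 0 0 0 0.0275 0.0522 0 0.042; 0 0 0 0.0275 0.0522 0 0.042; 0 0 0 0.0275 0.0522 0 0.042; 0 0 0 0.0275 0.0522 0 0.042; 0 0 0 0.0275 0.0522 0 0.042"

```text
t: 28.65
eef_pos: [0.4178, -0.2344, 0.1467]
ee_rot: [-3.141, -0.0, -0.956]
force: [1.7, -1.1, -0.6]
width: 0.0418
gripper_force: 0.0
```

>>> move_arm:
  rows: "0 0 0 0 0 0.03 0.042; 0 0 0 0 0 0.03 0.042; 0 0 0 0 0 0 0.042"

```text
t: 29.02
eef_pos: [0.4168, -0.2331, 0.0849]
ee_rot: [3.138, 0.003, -0.957]
force: [0.3, -0.2, 0.7]
width: 0.0424
gripper_force: 0.0
```

Run:
```python
from h import *
st();plan([.4215,-.2385],.030,np.radians(-55))
```

```text
29.025 [ 0.4168 -0.2331  0.0849] [ 3.1385  0.0032 -0.9574] [ 0.3 -0.2  0.7] 0.042351018110316836 0.0
turn z deg 0.1 shift after turn [ 0.0072 -0.0008  0.0549] before [ 0.0072 -0.0007  0.0549]
```

>>> move_arm:
  rows: "0 0 0 0.0062 0 0.0275 0.042; 0 0 0 0 0 0.0275 0.042; 0 0 0 0 0 0 0.042; 0 0 0 0 0 0 0.006; 0 0 0 0 0 0 0.006; 0 0 0 0 0 0 0.006; 0 0 0 0 0 0 0.006; 0 0 0 0 0 0 0.006"

```text
t: 30.02
eef_pos: [0.4227, -0.239, 0.0323]
ee_rot: [-3.14, -0.001, -0.957]
force: [0.8, 1.1, 6.3]
width: 0.0149
gripper_force: 20.0
```

>>> move_arm:
  rows: "0 0 0 0 0 0 0.006; 0 0 0 0 0 -0.04 0.006; 0 0 0 0 0 -0.04 0.006; 0 0 0 0 0 -0.035 0.006; 0 0 9.1 0 0 0 0.006; 0 0 9.1 0 0 0 0.006; 0 0 9 0 0 0 0.006; 0 0 0 0 0 0 0.006"

```text
t: 31.02
eef_pos: [0.4213, -0.2388, 0.1462]
ee_rot: [3.141, 0.0, -1.431]
force: [-0.4, -0.1, -1.4]
width: 0.015
gripper_force: 20.0
```

Run:
```python
from h import *
st();plan(case(-.002,-.020),.040,CY-np.pi/2)
```

```text
31.025 [ 0.4213 -0.2388  0.1462] [ 3.1408e+00  4.0000e-04 -1.4315e+00] [-0.4 -0.1 -1.4] 0.015023032146498956 19.994268715381622
turn z deg 0.1 shift after turn [-0.3675 -0.1659  0.1062] before [-0.3671 -0.1668  0.1062]
```

>>> move_arm:
  rows: "0 0 0 -0.0525 -0.0237 0 0.006; 0 0 0 -0.0525 -0.0237 0 0.006; 0 0 0 -0.0525 -0.0237 0 0.006; 0 0 0 -0.0525 -0.0237 0 0.006; 0 0 0 -0.0525 -0.0237 0 0.006; 0 0 0 -0.0525 -0.0237 0 0.006; 0 0 0 -0.0525 -0.0237 0 0.006; 0 0 0 0 0 0 0.006"

```text
t: 32.02
eef_pos: [0.5362, 0.1514, 0.1458]
ee_rot: [3.141, -0.0, -1.425]
force: [-0.3, -0.1, -1.9]
width: 0.0153
gripper_force: 20.0
```

Run:
```python
from h import *
st();plan(case(-.002,-.020),.040,CY-np.pi/2)
```

```text
32.025 [0.5362 0.1514 0.1458] [ 3.1413e+00 -2.0000e-04 -1.4246e+00] [-0.3 -0.1 -1.9] 0.01529990677104369 19.99923437833786
turn z deg 0.5 shift after turn [0.0034 0.0011 0.1058] before [0.0034 0.0011 0.1058]
```

>>> move_arm:
  rows: "0 0 0 0.001 0.001 0.02 0.006; 0 0 0 0 0 0.02 0.006; 0 0 0 0 0 0 0.006; 0 0 0 0 0 0 0.006"

```text
t: 32.52
eef_pos: [0.5348, 0.1467, 0.1072]
ee_rot: [-3.141, -0.0, -1.431]
force: [0.0, -1.1, -0.4]
width: 0.0151
gripper_force: 20.0
```

Run:
```python
from h import *
st();plan(case(-.002,-.020),.040,CY-np.pi/2)
```

```text
32.525 [0.5348 0.1467 0.1072] [-3.1411e+00 -1.0000e-04 -1.4311e+00] [ 0.  -1.1 -0.4] 0.015134456608865345 19.998595118522644
turn z deg 0.2 shift after turn [-0.0011 -0.0009  0.0672] before [-0.0011 -0.0009  0.0672]
```

>>> move_arm:
  rows: "0 0 0 0 -0.001 0.03 0.006; 0 0 0 0 0 0.03 0.006; 0 0 0 0 0 0.0065 0.006; 0 0 0 0 0 0 0.006; 0 0 0 0 0 0.002 0.006; 0 0 0 0 0 0 0.006"

```text
t: 33.28
eef_pos: [0.536, 0.1474, 0.0389]
ee_rot: [-3.14, 0.001, -1.432]
force: [0.5, 0.1, -1.3]
width: 0.015
gripper_force: 20.0
```

>>> move_arm:
  rows: "0 0 0 0 0 0.0012 0.006; 0 0 0 -0.002 0 0 0.006; 0 0 0 -0.002 0 0 0.006; 0 0 0 -0.002 0 0 0.006; 0 0 0 -0.001 0 0 0.006; 0 0 0 0 0 0 0.006"

```text
t: 34.02
eef_pos: [0.5345, 0.154, 0.0368]
ee_rot: [3.141, -0.0, -1.432]
force: [-0.8, 0.5, -2.0]
width: 0.0153
gripper_force: 20.0
```

>>> move_arm:
  rows: "0 0 0 -0.002 0 0.0007 0.006; 0 0 0 -0.001 0 0 0.006; 0 0 0 -0.001 0 0 0.006; 0 0 0 0 0 0 0.006"

```text
t: 34.52
eef_pos: [0.5344, 0.1577, 0.037]
ee_rot: [-3.141, -0.001, -1.432]
force: [-0.5, -2.3, 6.5]
width: 0.015
gripper_force: 20.0
```

Run:
```python
from h import *
st()
im,P=cloud("scene")
cv2.imwrite("pics/g1.png",cv2.resize(im[140:220,310:390],(600,600),interpolation=cv2.INTER_CUBIC))
```

```text
34.525 [0.5344 0.1577 0.037 ] [-3.1409e+00 -6.0000e-04 -1.4318e+00] [-0.5 -2.3  6.5] 0.014997012047459561 20.00928372144699
```

View pics/g1.png

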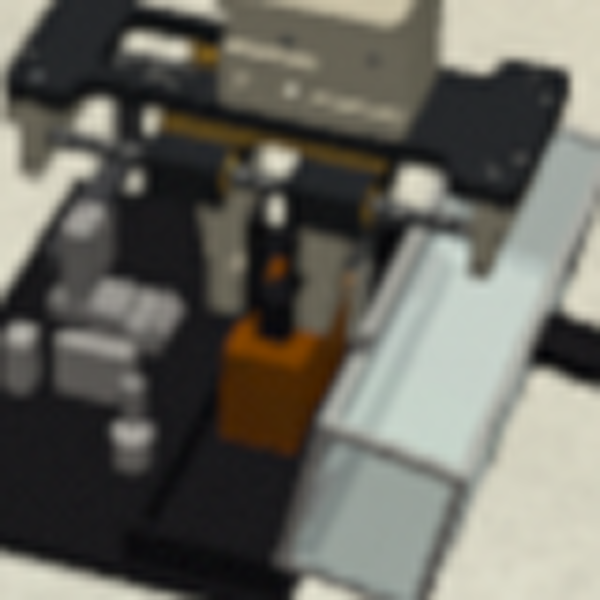

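>>> move_arm:
  rows: "0 0 0 -0.001 0 -0.0005 0.006; 0 0 0 0 0 0 0.006; 0 0 0 0 0 0 0.024; 0 0 0 0 0 0 0.024; 0 0 0 0 0 -0.02 0.024; 0 0 0 0 0 -0.04 0.024; 0 0 0 0 0 -0.05 0.042; 0 0 0 0.05 0 0 0.042"

```text
t: 35.58
eef_pos: [0.5436, 0.1122, 0.1509]
ee_rot: [-3.134, 0.003, -1.428]
force: [1.8, -0.5, 0.2]
width: 0.0383
gripper_force: 0.0
```

>>> move_arm:
  rows: "0 0 0 0.055 0 0 0.042; 0 0 0 0.055 0 0 0.042; 0 0 0 0 0 0 0.042; 0 0 0 0 0 0 0.042"

```text
t: 36.08
eef_pos: [0.5559, 0.0004, 0.1464]
ee_rot: [3.141, 0.0, -1.433]
force: [0.3, 0.5, 0.5]
width: 0.0421
gripper_force: 0.0
```

```bash
cat > row.py <<'E'
from h import *
for n in ("top","scene"):
    im,P=cloud(n);q=P.reshape(-1,3); q=q[np.isfinite(q).all(1)]
    c,s=np.cos(CY),np.sin(CY); d=q[:,:2]-TC; w=np.c_[d@[c,s],d@[-s,c],q[:,2]]
    k=w[(abs(w[:,0])<.028)&(abs(w[:,1])<.1)&(w[:,2]>.043)&(w[:,2]<.085)]
    h=np.histogram(k[:,1],np.arange(-.1,.1,.002))[0]; print(n,[(round(-.1+.002*i,3),int(v)) for i,v in enumerate(h) if v])
    t=k[k[:,2]>.062]
    if len(t):
        from scipy.cluster.hierarchy import fcluster,linkage
        l=fcluster(linkage(t[:,:2]),.006,'distance')
        for i in set(l): print("  cap",(l==i).sum(),t[l==i].mean(0).round(4))
E
python3 look.py 5; python3 row.py
python3 - <<'E'
from h import *
plan([.4425,-.071],.09,np.radians(6.5))
E
```

```text
36.075 [5.559e-01 4.000e-04 1.464e-01] [ 3.1415e+00  2.0000e-04 -1.4333e+00] [0.3 0.5 0.5] 0.042148733858310035 0.0
top 145 zmax 0.075 rect [442.6 -71.3] [41.4 27.8] 7.0 cap [442.5 -71.   67. ] 26 mean [441.6 -70.5  48.6]
scene 240 zmax 0.073 rect [446.4 -70.2] [42. 31.] 7.4 cap [446.2 -71.6  66.8] 31 mean [449.5 -74.9  45.2]
top [(-0.032, 3), (-0.03, 8), (-0.028, 5), (-0.026, 9), (-0.024, 7), (-0.022, 10), (-0.02, 10), (-0.018, 7), (-0.016, 7), (-0.014, 8), (-0.012, 6), (-0.01, 7), (-0.008, 6), (-0.006, 7), (-0.004, 6), (-0.002, 7), (0.0, 5), (0.002, 7), (0.004, 9), (0.006, 8), (0.008, 6), (0.01, 12), (0.012, 10), (0.014, 7), (0.016, 7), (0.018, 8), (0.02, 7), (0.022, 7), (0.024, 5), (0.026, 4), (0.028, 10), (0.03, 6), (0.032, 6), (0.036, 1), (0.038, 7), (0.04, 5), (0.042, 7)]
  cap 25 [-0.0053 -0.0146  0.0715]
  cap 27 [-0.0047  0.0172  0.0713]
  cap 1 [-0.0045  0.0394  0.062 ]
scene [(-0.036, 1), (-0.034, 1), (-0.032, 8), (-0.03, 9), (-0.028, 9), (-0.026, 7), (-0.024, 4), (-0.022, 10), (-0.02, 13), (-0.018, 9), (-0.016, 8), (-0.014, 4), (-0.012, 3), (-0.01, 3), (-0.008, 2), (-0.006, 1), (-0.004, 3), (0.0, 2), (0.002, 2), (0.004, 2), (0.006, 11), (0.008, 4), (0.01, 15), (0.012, 8), (0.014, 8), (0.016, 8), (0.02, 4), (0.022, 1), (0.024, 4), (0.026, 1), (0.028, 1), (0.03, 4), (0.038, 4), (0.042, 5), (0.05, 1), (0.052, 3), (0.054, 2), (0.056, 3), (0.064, 1)]
  cap 24 [-0.0014  0.0135  0.0682]
  cap 24 [-0.0021 -0.017   0.07  ]
  cap 1 [-0.0029  0.0528  0.0626]
turn z deg -88.5 shift after turn [-0.1209  0.0592  0.0566] before [0.056  0.1224 0.0566]
```

>>> move_arm:
  rows: "0 0 -9.88 0 0 0 0.042; 0 0 -9.88 0 0 0 0.042; 0 0 -9.88 0 0 0 0.042; 0 0 -9.88 0 0 0 0.042; 0 0 -9.88 0 0 0 0.042; 0 0 -9.88 0 0 0 0.042; 0 0 -9.88 0 0 0 0.042; 0 0 -9.88 0 0 0 0.042"

```text
t: 37.28
eef_pos: [0.556, 0.0015, 0.1467]
ee_rot: [-3.142, -0.0, -0.045]
force: [-0.1, 1.0, 0.4]
width: 0.0419
gripper_force: 0.0
```

>>> move_arm:
  rows: "0 0 -9.88 0 0 0 0.042; 0 0 0 -0.04 0.0197 0 0.042; 0 0 0 -0.04 0.0197 0 0.042; 0 0 0 -0.04 0.0197 0 0.042; 0 0 0 0 0 0.03 0.042; 0 0 0 0 0 0.03 0.042; 0 0 0 0 0 0 0.042; 0 0 0 0 0 0 0.042"

```text
t: 38.28
eef_pos: [0.4447, -0.0721, 0.0876]
ee_rot: [3.141, -0.001, 0.121]
force: [-0.3, -0.8, -0.7]
width: 0.0418
gripper_force: 0.0
```

Run:
```python
from h import *
st();plan([.443,-.0712],.030,np.radians(7))
```

```text
38.275 [ 0.4447 -0.0721  0.0876] [ 3.1413e+00 -8.0000e-04  1.2100e-01] [-0.3 -0.8 -0.7] 0.04181633032477146 0.0
turn z deg -0.1 shift after turn [-0.0016 -0.0011  0.0576] before [-0.0016 -0.0011  0.0576]
```

>>> move_arm:
  rows: "0 0 0 -0.0015 -0.001 0.03 0.042; 0 0 0 0 0 0.0275 0.042; 0 0 0 0 0 0 0.042; 0 0 0 0 0 0 0.006; 0 0 0 0 0 0 0.006; 0 0 0 0 0 0 0.006; 0 0 0 0 0 0 0.006; 0 0 0 0 0 0 0.006"

```text
t: 39.28
eef_pos: [0.4429, -0.0716, 0.0299]
ee_rot: [-3.142, -0.001, 0.12]
force: [-1.4, 1.6, 6.7]
width: 0.015
gripper_force: 20.0
```

>>> move_arm:
  rows: "0 0 0 0 0 0 0.006; 0 0 0 0 0 -0.04 0.006; 0 0 0 0 0 -0.04 0.006; 0 0 0 0 0 -0.035 0.006; 0 0 9.91 0 0 0 0.006; 0 0 9.91 0 0 0 0.006; 0 0 9.91 0 0 0 0.006; 0 0 9.91 0 0 0 0.006"

```text
t: 40.28
eef_pos: [0.4418, -0.0718, 0.144]
ee_rot: [3.141, 0.001, -0.578]
force: [-0.7, 1.4, -2.0]
width: 0.0148
gripper_force: 20.0
```

>>> move_arm:
  rows: "0 0 9.91 0 0 0 0.006; 0 0 9.91 0 0 0 0.006; 0 0 9.91 0 0 0 0.006; 0 0 9.91 0 0 0 0.006; 0 0 9.91 0 0 0 0.006; 0 0 0 0 0 0 0.006; 0 0 0 0 0 0 0.006"

```text
t: 41.15
eef_pos: [0.4421, -0.0717, 0.1441]
ee_rot: [3.141, 0.0, -1.433]
force: [0.3, 0.2, -1.4]
width: 0.0151
gripper_force: 20.0
```

Run:
```python
from h import *
st();plan(case(-.002,-.056),.040,CY-np.pi/2)
```

```text
41.15 [ 0.4421 -0.0717  0.1441] [ 3.1413  0.     -1.4332] [ 0.3  0.2 -1.4] 0.01506184544123225 19.999570548534393
turn z deg 0.0 shift after turn [-0.1689 -0.1225  0.1041] before [-0.1688 -0.1227  0.1041]
```

>>> move_arm:
  rows: "0 0 0 -0.0422 -0.0306 0 0.006; 0 0 0 -0.0422 -0.0306 0 0.006; 0 0 0 -0.0422 -0.0306 0 0.006; 0 0 0 -0.0422 -0.0306 0 0.006; 0 0 0 0 0 0.03 0.006; 0 0 0 0 0 0 0.006; 0 0 0 0 0 0 0.006"

```text
t: 42.02
eef_pos: [0.5412, 0.1115, 0.1148]
ee_rot: [-3.141, -0.0, -1.436]
force: [-0.0, -0.6, -0.7]
width: 0.015
gripper_force: 20.0
```

Run:
```python
from h import *
st();plan(case(-.003,-.056),.036,CY-np.pi/2)
```

```text
42.025 [0.5412 0.1115 0.1148] [-3.1414e+00 -4.0000e-04 -1.4359e+00] [-0.  -0.6 -0.7] 0.014965531665283131 19.99946415424347
turn z deg -0.1 shift after turn [-0.0008  0.0016  0.0788] before [-0.0008  0.0016  0.0788]
```

>>> move_arm:
  rows: "0 0 0 0 0.001 0.035 0.006; 0 0 0 0 0 0.035 0.006; 0 0 0 0 0 0.009 0.006; 0 0 0 0 0 0 0.006; 0 0 0 0 0 0.0015 0.006; 0 0 0 0 0 0 0.006; 0 0 0 0 0 0 0.006"

```text
t: 42.9
eef_pos: [0.5404, 0.112, 0.0343]
ee_rot: [-3.141, 0.0, -1.437]
force: [0.8, 0.1, -2.0]
width: 0.0156
gripper_force: 20.0
```

Lower it slightly, then slide it along +y to close up the row.

>>> move_arm:
  rows: "0 0 0 0 0 0.0012 0.006; 0 0 0 -0.002 0 0 0.006; 0 0 0 -0.002 0 0 0.006; 0 0 0 -0.001 0 0 0.006; 0 0 0 -0.001 0 0 0.006; 0 0 0 -0.001 0 0 0.006; 0 0 0 0 0 0 0.006"

```text
t: 43.78
eef_pos: [0.5406, 0.1181, 0.0348]
ee_rot: [-3.139, -0.001, -1.436]
force: [-2.0, -6.6, 16.3]
width: 0.0152
gripper_force: 20.1
```

```bash
python3 row.py
```

```text
top [(0.0, 3), (0.002, 4), (0.004, 2), (0.006, 6), (0.008, 5), (0.01, 9), (0.012, 8), (0.014, 7), (0.016, 9), (0.018, 8), (0.02, 8), (0.022, 5), (0.024, 6), (0.026, 4), (0.028, 5), (0.03, 9), (0.032, 4), (0.034, 1), (0.038, 7), (0.04, 3), (0.042, 6), (0.044, 4), (0.046, 4), (0.048, 8), (0.05, 3), (0.052, 3), (0.054, 5), (0.056, 4), (0.058, 2), (0.06, 4), (0.062, 1), (0.064, 1)]
  cap 27 [-0.0047  0.0172  0.0713]
  cap 1 [-0.0145  0.0549  0.0629]
  cap 1 [-0.0181  0.0495  0.0624]
  cap 2 [-0.0022  0.0464  0.0623]
  cap 1 [0.0013 0.0387 0.0627]
scene [(-0.08, 3), (-0.078, 9), (-0.076, 9), (-0.074, 11), (-0.072, 10), (-0.07, 4), (-0.068, 5), (-0.066, 10), (-0.064, 11), (-0.062, 25), (-0.06, 40), (-0.058, 29), (-0.056, 14), (-0.054, 3), (-0.052, 12), (-0.05, 5), (-0.048, 4), (-0.046, 4), (-0.044, 5), (-0.042, 2), (-0.04, 2), (-0.038, 1), (-0.022, 1), (-0.02, 3), (-0.018, 2), (-0.016, 1), (-0.012, 2), (-0.008, 1), (-0.006, 1), (-0.004, 1), (-0.002, 1), (0.0, 1), (0.004, 2), (0.006, 1), (0.008, 1), (0.012, 1), (0.014, 2), (0.022, 1)]
  cap 3 [-0.0095 -0.0191  0.0664]
  cap 119 [-0.0019 -0.0559  0.0735]
```

>>> move_arm:
  rows: "0 0 0 0 0 -0.001 0.006; 0 0 0 -0.002 0 0 0.006; 0 0 0 -0.002 0 0 0.006; 0 0 0 -0.001 0 0 0.006; 0 0 0 0 0 0 0.006"

```text
t: 44.5
eef_pos: [0.5397, 0.1234, 0.0354]
ee_rot: [-3.139, -0.001, -1.436]
force: [-1.0, -5.1, 11.7]
width: 0.0148
gripper_force: 20.0
```

```bash
python3 row.py | grep -v scene
```

```text
top [(-0.074, 2), (0.006, 3), (0.008, 3), (0.01, 6), (0.012, 5), (0.014, 6), (0.016, 7), (0.018, 6), (0.02, 6), (0.022, 7), (0.024, 6), (0.026, 5), (0.028, 6), (0.03, 9), (0.032, 5), (0.036, 1), (0.038, 7), (0.04, 3), (0.042, 7), (0.044, 5), (0.046, 5), (0.048, 5), (0.05, 7), (0.052, 4), (0.054, 7), (0.056, 5), (0.058, 1), (0.06, 5), (0.062, 2), (0.064, 1), (0.066, 1)]
  cap 22 [-0.0055  0.018   0.0718]
  cap 4 [-0.0103  0.053   0.0629]
  cap 1 [-0.0177  0.0524  0.062 ]
  cap 1 [-0.0155  0.0463  0.0623]
  cap 1 [-0.0052  0.057   0.062 ]
  cap 122 [-0.0022 -0.0518  0.074 ]
  cap 7 [-0.0081 -0.0184  0.0688]
```

>>> move_arm:
  rows: "0 0 0 -0.002 0 -0.0005 0.006; 0 0 0 -0.002 0 0 0.006; 0 0 0 -0.001 0 0 0.006; 0 0 0 0 0 0 0.006"

```text
t: 45.1
eef_pos: [0.5389, 0.1283, 0.0357]
ee_rot: [-3.139, -0.001, -1.436]
force: [-1.1, -4.0, 10.6]
width: 0.0155
gripper_force: 20.0
```

```bash
python3 row.py | grep -v scene; python3 -c "
from h import *
st();im,P=cloud('scene');im2,P2=cloud('top')
cv2.imwrite('pics/h1.png',cv2.resize(im[140:220,310:390],(600,600),interpolation=cv2.INTER_CUBIC))"
```

```text
top [(-0.072, 1), (-0.07, 2), (-0.068, 2), (0.01, 1), (0.012, 5), (0.014, 6), (0.016, 5), (0.018, 3), (0.02, 8), (0.022, 5), (0.024, 8), (0.026, 3), (0.028, 3), (0.03, 7), (0.032, 7), (0.034, 7), (0.038, 7), (0.04, 5), (0.042, 6), (0.044, 5), (0.046, 6), (0.048, 8), (0.05, 6), (0.052, 4), (0.054, 7), (0.056, 4), (0.058, 3), (0.06, 6), (0.062, 4), (0.064, 1), (0.066, 1)]
  cap 20 [-0.0064  0.0208  0.0708]
  cap 4 [-0.0076  0.0636  0.0634]
  cap 3 [0.003  0.0444 0.0627]
  cap 1 [0.0003 0.0535 0.0621]
  cap 2 [-0.0074  0.041   0.063 ]
  cap 2 [-0.0136  0.0505  0.0627]
  cap 123 [-0.0021 -0.047   0.0734]
  cap 1 [-0.019  -0.0354  0.0795]
  cap 4 [-0.0071 -0.0175  0.0676]
  cap 1 [-0.0094 -0.0109  0.071 ]
45.2 [0.539  0.1283 0.0357] [-3.1394e+00 -7.0000e-04 -1.4360e+00] [-1.1 -3.8 11. ] 0.015114603386322527 20.03458946943283
```

View pics/h1.png

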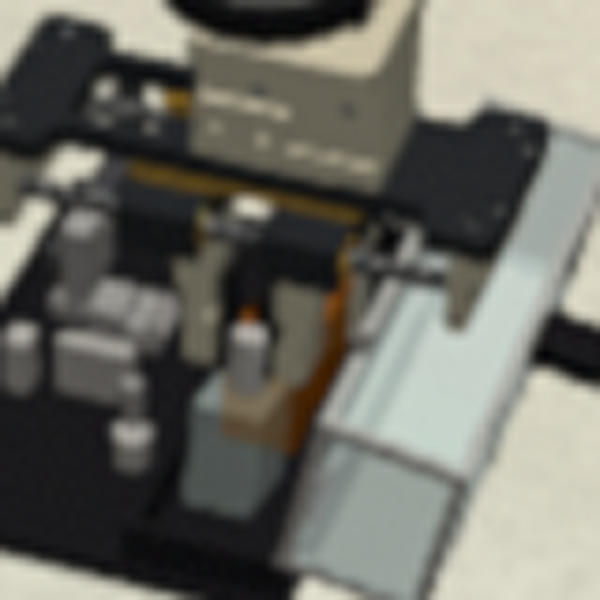

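The row is pushed up, and the perfume stands against the polish in the crop. I'll release and retreat.

>>> move_arm:
  rows: "0 0 0 -0.001 0 0 0.006; 0 0 0 0 0 0 0.006; 0 0 0 0 0 0 0.024; 0 0 0 0 0 0 0.024; 0 0 0 0 0 -0.02 0.024; 0 0 0 0 0 -0.04 0.024; 0 0 0 0 0 -0.05 0.05; 0 0 0 0.04 0 -0.04 0.05"

```text
t: 46.3
eef_pos: [0.5435, 0.0912, 0.1859]
ee_rot: [-3.14, 0.0, -1.434]
force: [0.3, -0.8, 0.1]
width: 0.0389
gripper_force: 0.0
```

>>> move_arm:
  rows: "0 0 -9.88 0.05 0 0 0.05; 0 0 -9.88 0 0 0 0.05; 0 0 -9.88 0 0 0 0.05; 0 0 -9.88 0 0 0 0.05; 0 0 -9.88 0 0 0 0.05; 0 0 -9.88 0 0 0 0.05; 0 0 -9.88 0 0 0 0.05; 0 0 -9.88 0 0 0 0.05"

```text
t: 47.3
eef_pos: [0.5495, 0.0405, 0.1837]
ee_rot: [3.142, 0.0, -0.052]
force: [0.1, -0.8, -0.3]
width: 0.0499
gripper_force: 0.0
```

>>> move_arm:
  rows: "0 0 -10.5 0 0 0 0.05; 0 0 0 0 0 0 0.05"

```text
t: 47.55
eef_pos: [0.5495, 0.0405, 0.1837]
ee_rot: [-3.142, 0.0, 0.125]
force: [0.8, -1.5, 0.3]
width: 0.0498
gripper_force: 0.0
```

```bash
python3 row.py; python3 tr.py 2
python3 - <<'E'
from h import *
st();plan(case(.1165,0),.09,CY)
E
```

```text
top [(-0.08, 6), (-0.078, 4), (-0.076, 3), (-0.074, 5), (-0.072, 2), (-0.07, 5), (-0.068, 7), (-0.066, 3), (-0.064, 6), (-0.062, 6), (-0.06, 3), (-0.058, 5), (-0.056, 5), (-0.054, 5), (-0.052, 2), (-0.05, 5), (-0.048, 6), (-0.046, 6), (-0.044, 8), (-0.042, 6), (-0.04, 4), (-0.028, 6), (-0.026, 5), (-0.024, 4), (-0.022, 5), (-0.02, 7), (-0.018, 6), (-0.016, 7), (-0.014, 5), (-0.012, 8), (-0.01, 5), (-0.008, 7), (-0.006, 5), (-0.004, 3), (-0.002, 6), (0.0, 7), (0.002, 8), (0.004, 7), (0.006, 8), (0.008, 6), (0.01, 8), (0.012, 11), (0.014, 6), (0.016, 11), (0.018, 8), (0.02, 6), (0.022, 8), (0.024, 9), (0.026, 5), (0.028, 3), (0.03, 8), (0.032, 7), (0.034, 6), (0.036, 1), (0.038, 8), (0.04, 4), (0.042, 6), (0.044, 8), (0.046, 6), (0.048, 9), (0.05, 6), (0.052, 10), (0.054, 7), (0.056, 7), (0.058, 9), (0.06, 6), (0.062, 7), (0.064, 4), (0.066, 3), (0.068, 3)]
  cap 18 [-0.0075 -0.0598  0.0706]
  cap 24 [-0.0066 -0.0117  0.0707]
  cap 26 [-0.004   0.0203  0.071 ]
  cap 4 [0.0007 0.0642 0.0633]
  cap 1 [0.0067 0.0585 0.0632]
  cap 2 [0.0018 0.0431 0.0626]
  cap 1 [-0.0034  0.048   0.0622]

[... 1542 characters left out ...]
1 0.041] y [-0.002  0.001  0.003]
scene 0.002 994 x [-0.059 -0.044 -0.001  0.054  0.127] y [-0.148 -0.075  0.11 ]
scene 0.018 328 x [-0.059 -0.026  0.009  0.03   0.087] y [-0.106 -0.079  0.102]
scene 0.035 552 x [-0.054 -0.003  0.007  0.045  0.092] y [-0.107 -0.049  0.074]
scene 0.06 334 x [-0.01   0.002  0.066  0.099  0.124] y [-0.108 -0.026  0.063]
scene 0.08 1012 x [0.043 0.058 0.071 0.085 0.098] y [-0.106 -0.014  0.103]
scene 0.1 65 x [0.044 0.046 0.047 0.048 0.05 ] y [-0.067 -0.004  0.062]
47.75 [0.5496 0.0404 0.1839] [-3.1416e+00  2.0000e-04  1.2280e-01] [-0.8  1.1  0. ] 0.050055995822578574 0.0
turn z deg -0.8 shift after turn [ 0.1192 -0.1284  0.0939] before [ 0.1174 -0.13    0.0939]
```

View pics/tr2.png

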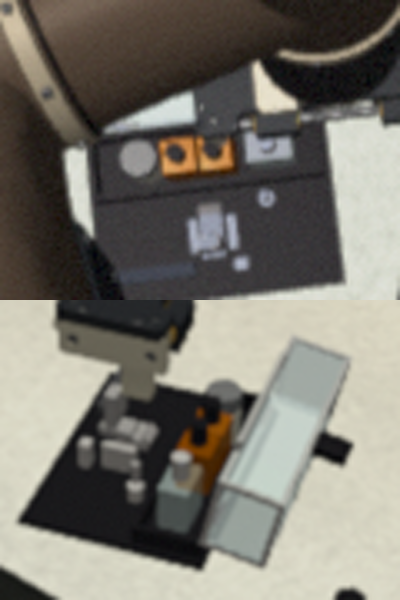

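The scene crop shows all four upright, but the perfume at (180,490) stands about 11 mm from the polish because it pivoted in the grip. I'll push it low down with closed fingers from the −y end.

Run:
```python
from h import *
plan(case(-.004,-.116),.010,CY)
```

```text
turn z deg -0.8 shift after turn [-0.0013 -0.0124  0.1739] before [-0.0015 -0.0124  0.1739]
```

>>> move_arm:
  rows: "0 0 -0.8 -0.0013 -0.0124 0 0; 0 0 0 0 0 0.05 0; 0 0 0 0 0 0.05 0; 0 0 0 0 0 0 0; 0 0 0 0 0 0.04 0; 0 0 0 0 0 0.02 0; 0 0 0 0 0 0.01 0; 0 0 0 0 0 0 0"

```text
t: 48.75
eef_pos: [0.5476, 0.053, 0.015]
ee_rot: [-3.142, -0.001, 0.14]
force: [-0.9, 0.3, 1.0]
width: 0.0008
gripper_force: 0.0
```

Run:
```python
from h import *
st();plan(case(-.004,-.108),.010,CY)
im,P=cloud("scene");im2,P2=cloud("top")
cv2.imwrite('pics/i1.png',cv2.resize(im[150:230,310:390],(600,600),interpolation=cv2.INTER_CUBIC))
```

```text
48.75 [0.5476 0.053  0.015 ] [-3.1416e+00 -1.0000e-03  1.4000e-01] [-0.9  0.3  1. ] 0.000802858657593209 0.0
turn z deg 0.2 shift after turn [-0.001  -0.0077  0.005 ] before [-0.001  -0.0077  0.005 ]
```

View pics/i1.png

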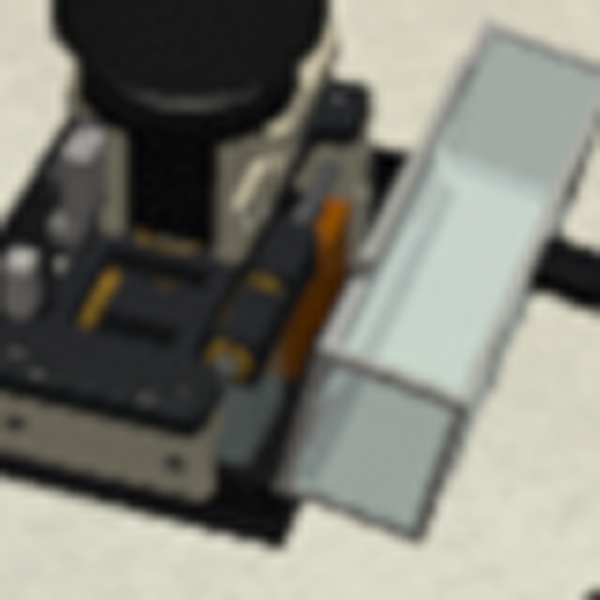

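>>> move_arm:
  rows: "0 0 0 -0.001 -0.004 0.004 0; 0 0 0 0 -0.004 0 0; 0 0 0 0 -0.004 0 0; 0 0 0 0 -0.004 0 0; 0 0 0 0 -0.003 0 0; 0 0 0 0 0 0 0"

```text
t: 49.6
eef_pos: [0.5432, 0.0715, 0.01]
ee_rot: [3.142, 0.0, 0.14]
force: [0.0, 0.1, -1.1]
width: 0.0004
gripper_force: 0.0
```

```bash
python3 row.py|tail -12; python3 -c "
from h import *
st(); plan(case(-.004,-.0905),.011,CY)"
```

```text
top [(-0.026, 1), (0.012, 1), (0.016, 1)]
scene [(-0.086, 1), (-0.084, 1), (-0.082, 2), (-0.08, 2), (-0.078, 2), (-0.076, 1), (-0.074, 2), (-0.072, 2), (-0.07, 2), (-0.066, 1), (-0.028, 1), (-0.022, 1), (-0.018, 1), (-0.012, 1), (-0.006, 1), (-0.004, 1), (0.004, 1), (0.008, 1), (0.01, 2), (0.012, 5), (0.016, 1), (0.018, 1), (0.02, 2), (0.022, 1), (0.024, 2), (0.026, 1), (0.028, 1), (0.03, 2), (0.036, 2), (0.038, 1), (0.04, 1), (0.042, 3), (0.046, 1), (0.048, 2)]
  cap 7 [-0.0004  0.0135  0.0689]
49.7 [0.5432 0.0712 0.01  ] [3.1416 0.     0.1398] [-0.6 -0.3  0.3] 0.0002412003805361902 0.0
turn z deg 0.2 shift after turn [ 0.0009 -0.0065 -0.001 ] before [ 0.0009 -0.0065 -0.001 ]
```

>>> move_arm:
  rows: "0 0 0 0 -0.002 0 0; 0 0 0 0 -0.002 0 0; 0 0 0 0 -0.0025 0 0; 0 0 0 0 0 0 0; 0 0 0 0 0.004 0 0; 0 0 0 0 0 -0.05 0; 0 0 0 0 0 -0.06 0; 0 0 0 0 0.05 0 0"

```text
t: 50.7
eef_pos: [0.5536, 0.0263, 0.1254]
ee_rot: [-3.14, -0.01, 0.144]
force: [0.9, 0.6, -0.1]
width: 0.0003
gripper_force: 0.0
```

>>> move_arm:
  rows: "0 0 0 0 0.06 0 0; 0 0 0 0 0.06 0 0; 0 0 0 0 0 0 0"

```text
t: 51.08
eef_pos: [0.5662, -0.0985, 0.1197]
ee_rot: [3.141, 0.001, 0.135]
force: [0.2, 0.0, -0.5]
width: 0.0001
gripper_force: 0.0
```

```bash
python3 row.py; python3 tr.py 3 >/dev/null; python3 -c "
from h import *
st()"
```

```text
top [(0.06, 2), (0.062, 2), (0.064, 5), (0.066, 2), (0.068, 3)]
51.225 [ 0.5663 -0.0947  0.1198] [-3.1414e+00  2.0000e-04  1.3900e-01] [-0.1  0.8  0. ] 0.0005202242978895973 0.0Traceback (most recent call last):
  File "row.py", line 10, in <module>
    l=fcluster(linkage(t[:,:2]),.006,'distance')
               ~~~~~~~^^^^^^^^^
    n = distance.num_obs_y(y)
    raise ValueError("The number of observations cannot be determined on "
                     "an empty distance matrix.")
ValueError: The number of observations cannot be determined on an empty distance matrix.
```

View pics/tr3.png

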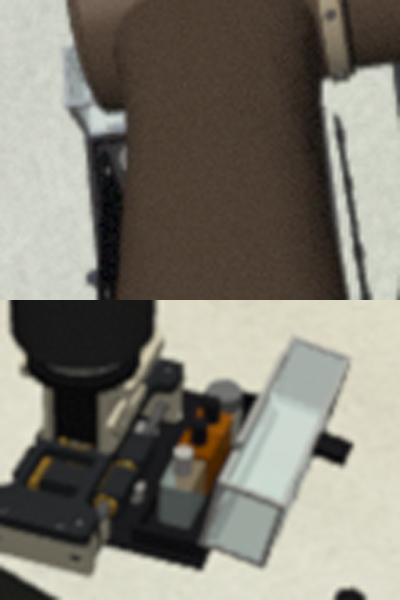

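The scene crop shows the perfume at (180,490) now close against the polish. That was the last picture I may view, so I'll check with depth numbers from here.

```bash
sed -i 's/if len(t):/if len(t)>3:/' row.py; python3 row.py|tail -8
python3 - <<'E'
from h import *
plan(case(.02,-.20),.18,CY);
E
```

```text
top [(0.068, 3)]
scene [(-0.08, 1), (-0.076, 10), (-0.074, 6), (-0.072, 10), (-0.07, 8), (-0.068, 5), (-0.066, 4), (-0.064, 3), (-0.062, 10), (-0.06, 16), (-0.058, 14), (-0.056, 10), (-0.054, 5), (-0.052, 4), (-0.05, 6), (-0.048, 6), (-0.046, 2), (-0.044, 4), (-0.042, 2), (-0.04, 2), (-0.038, 1), (-0.036, 4), (-0.034, 1), (-0.03, 1), (-0.028, 5), (-0.026, 5), (-0.024, 8), (-0.022, 6), (-0.02, 13), (-0.018, 4), (-0.016, 12), (-0.014, 13), (-0.012, 6), (-0.01, 2), (-0.008, 4), (-0.006, 5), (-0.004, 3), (-0.002, 4), (0.0, 2), (0.002, 1), (0.004, 4), (0.006, 2), (0.008, 5), (0.01, 6), (0.012, 12), (0.014, 10), (0.016, 9), (0.018, 11), (0.02, 4), (0.022, 3), (0.024, 7), (0.026, 2), (0.028, 1), (0.03, 4), (0.032, 3), (0.034, 1), (0.036, 3), (0.038, 1), (0.04, 7), (0.042, 4), (0.044, 11), (0.046, 4), (0.048, 8), (0.05, 9), (0.052, 3), (0.054, 5), (0.056, 2), (0.058, 4), (0.06, 4), (0.062, 2), (0.064, 4), (0.066, 1), (0.068, 2), (0.07, 1)]
  cap 30 [-0.0033 -0.0553  0.071 ]
  cap 24 [-0.0019 -0.0156  0.0696]
  cap 30 [-0.0021  0.0174  0.0682]
  cap 1 [0.0054 0.0365 0.062 ]
  cap 1 [0.0013 0.0491 0.0628]
turn z deg 0.2 shift after turn [ 0.0243 -0.0636 -0.06  ] before [ 0.0246 -0.0635 -0.06  ]
```

Run:
```python
from h import *
plan(case(-.004,-.112),.011,CY);
```

```text
turn z deg 0.2 shift after turn [ 0.0003 -0.1516  0.109 ] before [ 0.0009 -0.1516  0.109 ]
```

>>> move_arm:
  rows: "0 0 0 0 -0.055 0 0; 0 0 0 0 -0.055 0 0; 0 0 0 0 -0.0415 0 0; 0 0 0 0 0 0 0; 0 0 0 0 0 0.05 0; 0 0 0 0 0 0.05 0; 0 0 0 0 0 0.008 0; 0 0 0 0 0 0 0"

```text
t: 52.32
eef_pos: [0.5459, 0.0556, 0.0126]
ee_rot: [3.141, 0.0, 0.141]
force: [-0.7, -0.6, 1.4]
width: 0.0005
gripper_force: 0.0
```

Run:
```python
from h import *
st();plan(case(-.004,-.086),.011,CY);
```

```text
52.325 [0.5459 0.0556 0.0126] [3.1411e+00 1.0000e-04 1.4070e-01] [-0.7 -0.6  1.4] 0.00045857625867682517 0.0
turn z deg 0.2 shift after turn [ 0.0004 -0.0269  0.0016] before [ 0.0005 -0.0269  0.0016]
```

Push 27 mm. Then back off, lift, and go above the open lid's knob.

>>> move_arm:
  rows: "0 0 0 0 -0.005 0 0; 0 0 0 0 -0.006 0 0; 0 0 0 0 -0.006 0 0; 0 0 0 0 -0.005 0 0; 0 0 0 0 -0.003 0 0; 0 0 0 0 -0.002 0 0; 0 0 0 0 0 0 0"

```text
t: 53.2
eef_pos: [0.5416, 0.0822, 0.0119]
ee_rot: [-3.142, 0.0, 0.14]
force: [-0.2, 0.5, -0.1]
width: 0.0003
gripper_force: 0.0
```

>>> move_arm:
  rows: "0 0 0 0 0.005 0 0; 0 0 0 0 0 -0.03 0; 0 0 0 0 0 -0.06 0; 0 0 0 0 0 -0.06 0.05; 0 0 0 0.03 0.05 0 0.05; 0 0 0 0.03 0.05 0 0.05; 0 0 0 0.03 0.05 0 0.05; 0 0 0 0 0 0 0.05"

```text
t: 54.2
eef_pos: [0.6535, -0.0625, 0.1605]
ee_rot: [3.141, 0.002, 0.135]
force: [-0.3, 0.2, -0.7]
width: 0.0445
gripper_force: 0.0
```

```bash
python3 row.py|grep -v -e "-0.08,"
python3 - <<'E'
from h import *
st();plan(case(.1165,0),.09,CY)
im,P=cloud("scene");q=P.reshape(-1,3); q=q[np.isfinite(q).all(1)]
c,s=np.cos(CY),np.sin(CY); d=q[:,:2]-TC; w=np.c_[d@[c,s],d@[-s,c],q[:,2]]
k=w[(abs(w[:,1])<.03)&(w[:,0]>.1)&(w[:,0]<.15)&(w[:,2]>.04)&(w[:,2]<.09)]; print(k.mean(0),k.min(0),k.max(0))
E
```

```text
top []
scene [(-0.022, 1), (-0.02, 6), (-0.018, 3), (-0.016, 5), (-0.014, 6), (-0.006, 1), (-0.004, 3), (-0.002, 1), (0.0, 2), (0.004, 3), (0.006, 1), (0.008, 1), (0.01, 2), (0.012, 2)]
  cap 18 [-0.0013 -0.0161  0.068 ]
54.3 [ 0.652 -0.06   0.161] [-3.1414e+00  1.5000e-03  1.3770e-01] [-1.   0.5  0.5] 0.04857261766737505 0.0
turn z deg 0.1 shift after turn [ 0.0314 -0.2418  0.071 ] before [ 0.0317 -0.2418  0.071 ]
[ 0.11298172 -0.00496009  0.06996839] [ 0.10113645 -0.0163727   0.06047625] [0.12550957 0.01288995 0.07796707]
```

>>> move_arm:
  rows: "0 0 0 0.0063 -0.0484 0 0.05; 0 0 0 0.0063 -0.0484 0 0.05; 0 0 0 0.0063 -0.0484 0 0.05; 0 0 0 0.0063 -0.0484 0 0.05; 0 0 0 0.0063 -0.0484 0 0.05; 0 0 0 0 0 0 0.05; 0 0 0 0 0 0 0.05"

```text
t: 55.22
eef_pos: [0.649, 0.1861, 0.1622]
ee_rot: [-3.142, -0.0, 0.142]
force: [-0.4, -1.5, 0.3]
width: 0.05
gripper_force: 0.0
```

```bash
python3 row.py
python3 - <<'E'
from h import *
st();plan(case(.1165,0),.0662-.019-.022,CY)
E
```

```text
top [(-0.07, 6), (-0.068, 6), (-0.066, 6), (-0.064, 7), (-0.062, 8), (-0.06, 6), (-0.058, 6), (-0.056, 9), (-0.054, 6), (-0.052, 4), (-0.05, 9), (-0.048, 5), (-0.046, 5), (-0.044, 8), (-0.042, 3), (-0.04, 8), (-0.038, 8), (-0.036, 5), (-0.034, 6), (-0.032, 5), (-0.03, 6), (-0.028, 5), (-0.026, 8), (-0.024, 8), (-0.022, 7), (-0.02, 9), (-0.018, 8), (-0.016, 9), (-0.014, 6), (-0.012, 8), (-0.01, 7), (-0.008, 7), (-0.006, 8), (-0.004, 3), (-0.002, 8), (0.0, 8), (0.002, 6), (0.004, 6), (0.006, 9), (0.008, 8), (0.01, 7), (0.012, 11), (0.014, 6), (0.016, 11), (0.018, 9), (0.02, 6), (0.022, 8), (0.024, 7), (0.026, 4), (0.028, 6), (0.03, 5), (0.032, 8), (0.034, 6), (0.036, 2), (0.038, 8), (0.04, 4), (0.042, 6), (0.044, 7), (0.046, 8), (0.048, 9), (0.05, 6), (0.052, 9), (0.054, 8), (0.056, 8), (0.058, 7), (0.06, 8), (0.062, 4), (0.064, 6), (0.066, 4), (0.068, 2)]
  cap 22 [-0.0055 -0.0491  0.0724]
  cap 27 [-0.0054 -0.0117  0.0709]
  cap 27 [-0.0044  0.0201  0.0717]
  cap 16 [-0.0052  0.0601  0.0633]
  cap 4 [-0.0019  0.044   0.0633]
  cap 1 [0.0082 0.0467 0.0628]
scene [(-0.076, 1), (-0.072,
[... 639 characters left out ...]
 (0.032, 2), (0.034, 1), (0.036, 1), (0.038, 8), (0.04, 6), (0.042, 4), (0.044, 4), (0.046, 7), (0.048, 8), (0.05, 6), (0.052, 6), (0.054, 5), (0.056, 2), (0.058, 6), (0.06, 3), (0.062, 1), (0.064, 2), (0.066, 4), (0.068, 1), (0.07, 1)]
  cap 28 [-0.0018  0.0182  0.0685]
  cap 1 [-0.0001  0.0536  0.0628]
  cap 1 [0.008  0.0471 0.0624]
  cap 1 [0.0105 0.0586 0.0622]
  cap 1 [-0.0015  0.0388  0.0621]
  cap 35 [-0.0034 -0.0503  0.0697]
  cap 24 [-0.0013 -0.0157  0.0693]
  cap 1 [-0.0111 -0.0055  0.0665]
55.325 [0.6494 0.1848 0.1623] [-3.1415e+00 -1.0000e-04  1.3980e-01] [-0.  -0.5 -0.2] 0.050038194932760356 0.0
turn z deg 0.2 shift after turn [0.0007 0.001  0.1371] before [0.0007 0.001  0.1371]
```

>>> move_arm:
  rows: "0 0 0 0.001 0.001 0.05 0.05; 0 0 0 0 0 0.05 0.05; 0 0 0 0 0 0.037 0.05; 0 0 0 0 0 0 0.05; 0 0 0 0 0 0 0.01; 0 0 0 0 0 0 0.01; 0 0 0 0 0 0 0.01; 0 0 0 0 0 0 0.01"
  squeeze: 20

```text
t: 56.32
eef_pos: [0.6519, 0.1839, 0.0266]
ee_rot: [3.141, -0.002, 0.14]
force: [1.4, -4.3, 4.2]
width: 0.0235
gripper_force: 20.0
```

Run:
```python
from h import *
st(); s=arm.get_state(); d=np.array(s["eef_pos"][:2])-TC; c,sn=np.cos(CY),np.sin(CY); print("case",d@[c,sn],d@[-sn,c])
a0=np.arctan2(.078,-.055); pr=None
ths=np.r_[np.arange(1.75,.2,-.1),.2,.1,0]
for th in ths:
    a=a0-th; p=np.array([.0954*np.cos(a),-.0954*np.sin(a)])
    if pr is not None: print(round(th,2),(p-pr).round(4), "xz",(p[0]+.03).round(4),(.026-p[1]-.041).round(4))
    pr=p
```

```text
56.325 [0.6519 0.1839 0.0266] [ 3.1412e+00 -2.0000e-03  1.4000e-01] [ 1.4 -4.3  4.2] 0.023530893107447243 20.000469088554382
case 0.11817152272857774 -0.0002133597175059289
1.65 [-0.0044 -0.0084] xz 0.1121 0.0336
1.55 [-0.0053 -0.008 ] xz 0.1068 0.0416
1.45 [-0.006  -0.0074] xz 0.1008 0.049
1.35 [-0.0067 -0.0067] xz 0.094 0.0557
1.25 [-0.0074 -0.006 ] xz 0.0867 0.0618
1.15 [-0.0079 -0.0053] xz 0.0787 0.067
1.05 [-0.0084 -0.0045] xz 0.0703 0.0715
0.95 [-0.0088 -0.0036] xz 0.0614 0.0751
0.85 [-0.0091 -0.0027] xz 0.0523 0.0778
0.75 [-0.0094 -0.0018] xz 0.0429 0.0795
0.65 [-0.0095 -0.0008] xz 0.0334 0.0803
0.55 [-0.0095  0.0001] xz 0.0239 0.0802
0.45 [-0.0095  0.0011] xz 0.0144 0.0791
0.35 [-0.0093  0.002 ] xz 0.0051 0.0771
0.25 [-0.0091  0.0029] xz -0.004 0.0741
0.2 [-0.0044  0.0018] xz -0.0084 0.0723
0.1 [-0.0085  0.0043] xz -0.0169 0.0681
0.0 [-0.0081  0.0051] xz -0.025 0.063
```

>>> move_arm:
  rows: "0 0 0 -0.0044 0 -0.0084 0.01; 0 0 0 -0.0053 0 -0.008 0.01; 0 0 0 -0.006 0 -0.0074 0.01; 0 0 0 -0.0067 0 -0.0067 0.01; 0 0 0 -0.0074 0 -0.006 0.01; 0 0 0 -0.0079 0 -0.0053 0.01; 0 0 0 -0.0084 0 -0.0045 0.01; 0 0 0 -0.0088 0 -0.0036 0.01"

```text
t: 57.32
eef_pos: [0.5965, 0.1763, 0.0753]
ee_rot: [3.141, -0.001, 0.14]
force: [2.6, -2.9, -2.7]
width: 0.024
gripper_force: 20.0
```

>>> move_arm:
  rows: "0 0 0 -0.0091 0 -0.0027 0.01; 0 0 0 -0.0094 0 -0.0018 0.01; 0 0 0 -0.0095 0 -0.0008 0.01; 0 0 0 -0.0095 0 0.0001 0.01; 0 0 0 -0.0095 0 0.0011 0.01; 0 0 0 -0.0093 0 0.002 0.01; 0 0 0 -0.0091 0 0.0029 0.01; 0 0 0 0 0 0 0.01"

```text
t: 58.32
eef_pos: [0.5312, 0.1673, 0.0743]
ee_rot: [3.141, 0.0, 0.14]
force: [-0.2, -2.7, 0.5]
width: 0.0237
gripper_force: 20.0
```

Run:
```python
from h import *
st(); plan(case(-.004,0),.0741,CY)
```

```text
58.325 [0.5312 0.1673 0.0743] [3.1415e+00 2.0000e-04 1.3990e-01] [-0.2 -2.7  0.5] 0.023738068536043464 20.001137852668762
turn z deg 0.2 shift after turn [-0.0003 -0.0002  0.0002] before [-0.0003 -0.0002  0.0002]
```

>>> move_arm:
  rows: "0 0 0 0 0 0 0.01; 0 0 0 -0.0044 0 0.0018 0.01; 0 0 0 -0.0042 0 0.0021 0.01; 0 0 0 -0.0043 0 0.0022 0.01; 0 0 0 -0.0041 0 0.0025 0.01; 0 0 0 -0.004 0 0.0026 0.01; 0 0 0 0 0 0.001 0.01; 0 0 0 0 0 0 0.01"
  squeeze: 50

```text
t: 59.32
eef_pos: [0.5135, 0.165, 0.0646]
ee_rot: [-3.141, -0.005, 0.141]
force: [0.0, -8.3, 17.3]
width: 0.0234
gripper_force: 50.0
```

>>> move_arm:
  rows: "0 0 0 -0.0015 0 0.002 0.01; 0 0 0 -0.001 0 0.002 0.01; 0 0 0 0 0 0.001 0.01; 0 0 0 0 0 0 0.01; 0 0 0 0 0 0 0.01"

```text
t: 59.95
eef_pos: [0.5095, 0.1643, 0.0606]
ee_rot: [3.142, -0.003, 0.141]
force: [-12.7, -7.6, 35.4]
width: 0.0235
gripper_force: 50.0
```

>>> move_arm:
  rows: "0 0 0 0.001 0 -0.003 0.01; 0 0 0 0 0 0 0.05; 0 0 0 0 0 0 0.05; 0 0 0 0 0 0 0.05; 0 0 0 0 0 -0.04 0.05; 0 0 0 0 0 -0.04 0.05; 0 0 0 -0.05 0 0 0.045; 0 0 0 0 0 0 0.045"
  squeeze: 15

```text
t: 60.95
eef_pos: [0.4575, 0.1568, 0.1401]
ee_rot: [-3.141, 0.0, 0.14]
force: [0.5, 0.1, 0.8]
width: 0.0452
gripper_force: 0.0
```

Run:
```python
from h import *
st()
c,s=np.cos(CY),np.sin(CY)
for n in("scene","top"):
    im,P=cloud(n);q=P.reshape(-1,3); q=q[np.isfinite(q).all(1)]
    d=q[:,:2]-TC; w=np.c_[d@[c,s],d@[-s,c],q[:,2]]
    k=w[(abs(w[:,1])<.02)&(w[:,0]>-.05)&(w[:,0]<.03)&(w[:,2]>.098)&(w[:,2]<.13)]; print(n,"knob",len(k),k.mean(0).round(4) if len(k) else "",k.max(0).round(4) if len(k) else "")
    k=w[(abs(w[:,1])<.1)&(w[:,0]>-.05)&(w[:,0]<.03)&(w[:,2]>.07)&(w[:,2]<.095)]; print("lid z front/back",np.median(k[k[:,0]<-.02][:,2]),np.median(k[k[:,0]>.01][:,2]))
    k=w[(w[:,1]<.115)&(w[:,1]>.05)&(w[:,0]>-.12)&(w[:,0]<-.085)&(w[:,2]>.066)&(w[:,2]<.085)]; print("bolt",len(k),k.mean(0).round(4) if len(k) else "")
    k=w[(abs(w[:,1])<.02)&(w[:,0]>-.11)&(w[:,0]<-.065)&(w[:,2]>.066)&(w[:,2]<.085)]; print("fin",len(k),k.mean(0).round(4) if len(k) else "")
plan([.4195,.252],.09,CY)
```

```text
60.95 [0.4575 0.1568 0.1401] [-3.1406e+00  4.0000e-04  1.4020e-01] [0.5 0.1 0.8] 0.045239491096441 0.0
scene knob 43 [-0.0228 -0.0051  0.1078] [-0.0178  0.01    0.1148]
lid z front/back 0.08282985598139014 0.08145851942964755
bolt 19 [-0.1021  0.096   0.0726]
fin 28 [-0.0835 -0.003   0.0724]
top knob 0  
lid z front/back 0.08312467395160472 0.0821221347555906
bolt 21 [-0.104   0.0984  0.0755]
fin 1 [-0.0924  0.0012  0.069 ]
turn z deg 0.2 shift after turn [-0.0272 -0.0989  0.0502] before [-0.0269 -0.099   0.0502]
```

>>> move_arm:
  rows: "0 0 0 -0.0135 -0.0495 0 0.045; 0 0 0 -0.0135 -0.0495 0 0.045; 0 0 0 0 0 0.035 0.045; 0 0 0 0 0 0.035 0.045; 0 0 0 0 0 0.032 0.045; 0 0 0 0 0 0 0.045; 0 0 0 0 0 0 0.04"

```text
t: 61.92
eef_pos: [0.4204, 0.2524, 0.0385]
ee_rot: [3.142, -0.001, 0.14]
force: [0.4, -0.1, 0.0]
width: 0.0415
gripper_force: 0.0
```

>>> move_arm:
  rows: "0 0 0 0 0 0 0.005; 0 0 0 0 0 0 0.005; 0 0 0 0 0 0 0.005; 0 0 0 0 0 0 0.005; 0 0 0 0 0 0 0.005"
  squeeze: 15

```text
t: 62.55
eef_pos: [0.4198, 0.2521, 0.0383]
ee_rot: [-3.141, -0.001, 0.14]
force: [-1.5, 1.0, 5.7]
width: 0.0135
gripper_force: 15.0
```

>>> move_arm:
  rows: "0 0 0 0 0.008 0 0.005; 0 0 0 0 0.008 0 0.005; 0 0 0 0 0.008 0 0.005; 0 0 0 0 0.005 0 0.005; 0 0 0 0 0.002 0 0.005; 0 0 0 0 0.001 0 0.005; 0 0 0 0 0 0 0.005; 0 0 0 0 0 0 0.005"

```text
t: 63.55
eef_pos: [0.424, 0.223, 0.0385]
ee_rot: [-3.137, -0.002, 0.14]
force: [-11.0, 11.6, 6.6]
width: 0.0134
gripper_force: 15.0
```

The bolt is hard against its home stop at 11 N, at the same place where I first gripped it. I'll release, retreat and verify.

>>> move_arm:
  rows: "0 0 0 0 0 0 0.04; 0 0 0 0 0 0 0.04; 0 0 0 0 0 0 0.04; 0 0 0 0 0 -0.04 0.04; 0 0 0 0 0 -0.05 0.04; 0 0 0 0 0 -0.05 0.04; 0 0 0 0 -0.06 0 0.04; 0 0 0 0 -0.06 0 0.04"

```text
t: 64.55
eef_pos: [0.4075, 0.3399, 0.179]
ee_rot: [-3.14, -0.001, 0.138]
force: [1.4, -0.5, 0.8]
width: 0.0398
gripper_force: 0.0
```

```bash
python3 look.py 9
python3 - <<'E'
from h import *
c,s=np.cos(CY),np.sin(CY)
for n in("scene","top"):
    im,P=cloud(n);q=P.reshape(-1,3); q=q[np.isfinite(q).all(1)]
    d=q[:,:2]-TC; w=np.c_[d@[c,s],d@[-s,c],q[:,2]]
    k=w[(abs(w[:,1])<.02)&(w[:,0]>-.05)&(w[:,0]<.03)&(w[:,2]>.098)&(w[:,2]<.13)]; print(n,"knob",len(k),k.mean(0).round(4) if len(k) else "")
    k=w[(w[:,1]<.12)&(w[:,1]>.04)&(w[:,0]>-.12)&(w[:,0]<-.085)&(w[:,2]>.066)&(w[:,2]<.085)]; print("bolt",len(k),k.mean(0).round(4) if len(k) else "")
for n in("scene","top"):
    q=np.load(n+".npy").reshape(-1,3); q=q[np.isfinite(q).all(1)]; d=q[:,:2]-TC; w=np.c_[d@[c,s],d@[-s,c],q[:,2]]
    k=w[(w[:,1]<.12)&(w[:,1]>.04)&(w[:,0]>-.12)&(w[:,0]<-.085)&(w[:,2]>.066)&(w[:,2]<.085)]; print("bolt0",k.mean(0).round(4))
    k=w[(abs(w[:,1])<.02)&(w[:,0]>-.05)&(w[:,0]<.03)&(w[:,2]>.098)&(w[:,2]<.13)]; print("knob0",k.mean(0).round(4))
E
```

```text
64.55 [0.4075 0.3399 0.179 ] [-3.1398e+00 -1.5000e-03  1.3770e-01] [ 1.4 -0.5  0.8] 0.039770172536324915 0.0
scene knob 42 [-0.0227 -0.005   0.108 ]
bolt 20 [-0.1015  0.0661  0.0726]
top knob 45 [-0.0263 -0.0008  0.1116]
bolt 23 [-0.1042  0.0692  0.0739]
bolt0 [-0.1018  0.0666  0.0724]
knob0 [-0.0228 -0.0051  0.1072]
bolt0 [-0.1043  0.0696  0.0756]
knob0 [-0.0262 -0.0006  0.1118]Traceback (most recent call last):
  File "look.py", line 8, in <module>
    lab=fcluster(linkage(q[:,:2]),.008,'distance')
                 ~~~~~~~^^^^^^^^^
    n = distance.num_obs_y(y)
    raise ValueError("The number of observations cannot be determined on "
                     "an empty distance matrix.")
ValueError: The number of observations cannot be determined on an empty distance matrix.
```

The mat is empty, and the lid knob and bolt are both back at their initial positions.

>>> move_arm:
  rows: "0 0 0 0 0 0 0.04; 0 0 0 0 0 0 0.04"

```text
t: 64.95
eef_pos: [0.4074, 0.3378, 0.1778]
ee_rot: [3.141, 0.0, 0.139]
force: [0.9, 0.5, 0.5]
width: 0.0397
gripper_force: 0.0
```

```bash
python3 -c "
from station import arm
print(arm.job_done())"
```

```text
the job is handed in; nothing more can be done
None
```

The roll-on, both polish bottles and the perfume (no jar was on the mat) stand upright in one close row in the tray, with gaps of no more than about 2 mm; the lid is shut, its knob back at its starting position, the bolt is home, and the job was handed in at about 65 s; the hand-in returned no verdict.

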